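# Slide two circuit boards into the matching guides of a card rack

## Robot

A 7-joint arm with a two-finger parallel gripper is mounted at the origin on the work surface. World frame = base frame: x ahead of the robot, y to its left, z up, the work surface at z = 0. Lengths are in mm, angles in rad, forces in N, time in s.
With the tool pointing down it reaches from about 400 to 875 mm from the base axis. Payload 4.4 kg.
Tool frame: the origin (TCP) lies at the very end of the fingers, on their centre line; the grasp point (between the pads) lies 19 mm behind it; z points along the fingers, x is the direction in which the jaws open and shut, and the axes are right-handed (so a half turn about z gives the same grasp; the last joint's range is limited). The gripper opens to 85 mm and grips with 20 to 120 N. Pads are 22 mm wide; open, the fingers measure 114 mm over their backs; the gripper's body (76 mm by 85 mm) begins 54 mm behind the grasp point. The pads swing forward as they close: fully open they stand 13 mm farther back than shut.
Start: joints at [1.152, 0.628, 0.038, 1.517, -0.027, 0.996, -0.02], TCP at [224.621, -609.97, 200.813] pointing down, gripper open.
Joint ranges: [-3.06, 3.06], [-0.37, 2.12], [-1.25, 1.32], [0.18, 2.47], [-1.1, 4.24], [0.23, 1.98], [-2.94, 2.94]. Speed limits (rad/s): [2.57, 2.57, 3.14, 3.14, 3.14, 3.14, 3.14].

## Interface

Orientations are given as [roll, pitch, yaw] about the fixed x, y, z axes, in that order (R = Rz(yaw) Ry(pitch) Rx(roll)).
In Python, from cell import telemetry, get_image, get_calibration, ctrl gives the robot as it stands. The module is installed in compiled form; this text tells all that it offers.
- The arm moves only by the tool arm_command, never from a script. Its arguments are lists of equal length, an entry for each row: "rot": the turn, a rotation vector about the world's x, y, z in degrees, a list of three; "slide": the shift along the world's x, y, z in mm, a list of three; "gripper": the finger opening in mm, from 0 to 85.4. A call has 1 to 5 rows; each row shifts and turns the pose as measured when the row begins; what a row does not reach is not made up. A row lasts 1/12 s, in which the tool goes at most 41.7 mm and 7.16 degrees, less where a joint would pass 70% of its speed; a pose out of reach is approached as far as the arm can. A call with a gripper value outside its range is refused whole. The fingers move at their own pace and stop on an object; the grip force is fixed at half the most. Time passes only in rows, so rows that do not move let the fingers close. It gives the time, the measured TCP pose, the force and the opening at its end, in the units of the state.
- telemetry.read_state(): the state, without advancing time (a new reading comes with each control period).
- get_image(name): name is "scene" or "top" or "wrist"; returns (picture, depth): 384x512x3 uint8, red, green, blue; 384x512 float32, mm along the optical axis (not along the pixel's ray), 0 where there is no reading.
- get_calibration(name): a dict with "fx", "fy", "cx", "cy" (pixels), "xyz" and "attitude" of the camera in the world. Camera axes: x right, y up, looking along -z (the intrinsics and any distortion apply to the point x, -y, -z); pixel columns grow to the right and rows downward; lengths in mm; the calibration is good to about 2 mm. The wrist camera is an equidistant fisheye: a pixel r from the principal point sees the ray r / f radians off the axis. A picture is of the moment at which its call begins: read the wrist's pose just before it. get_calibration takes no time and is no camera call; for the wrist camera it gives the pose at the moment of the call.
- ctrl.finish_job(): hands the job in, once; it reports no verdict.
The state is a dict: "clock": time; "qpos": joint angles; "qd": joint speeds; "tau": joint torques, N m; "eef_pos": TCP position; "tool_rot": TCP orientation; "force": force on the tool from outside, world axes, zero at the start; "torque": the same for the moment, N m; "width": finger opening in mm.
Only numpy, scipy, OpenCV 4.12 (cv2) and the standard library are available. Lean on these libraries where they do the work, as an engineer would, in place of code of your own. Each camera call takes 0.05 s, during which the arm holds its last target.

## Task

Slide the green board and the blue board across the bench into the card rack, gold contacts first, each into the bay whose slot matches its thickness: the thin green one into the narrowest slot, the thicker blue one into the middle-width slot, both fully home against the backplane; the widest slot stays empty. Keep the boards flat on the bench all the time (push them, do not lift or tip them), and do not disturb the solder spool, screw jar, meter and screwdriver.

Things in the scene. Friction and masses are not known exactly. Their poses are not given: they have to be found in the camera images.
- board_thin_mid (a point): Green circuit board, 8 mm thick, about 0.14 kg. Lies flat on the bench, 90 mm (its x) by 96 mm (its y), edges vertical; too wide to pinch. The gold contact strip runs along its +x edge, which starts facing away from the robot, within 25 degrees. Origin at its centre, half-way up; z up.
- board_thick_mid (a point): Blue circuit board, 14 mm thick, about 0.22 kg. Lies flat on the bench, 90 mm (its x) by 96 mm (its y), edges vertical; too wide to pinch. The gold contact strip runs along its +x edge, which starts facing away from the robot, within 25 degrees. Origin at its centre, half-way up; z up.
- board_thin: The same green board; origin at the centre of its underside, same axes.
- board_thick: The same blue board; origin at the centre of its underside, same axes.
- rack: Card rack, fixed: an aluminium backplane bar (352 mm long, 30 mm high, its face 90 mm behind the mouths) with three bays 116 mm apart side by side in front of it, in any order. No floor: boards slide in on the bench top. Origin on the bench in the middle of the row of mouths; x points into the bays, y left, z up.
- bay_thin: White bay with the narrowest slot, 10 mm high (rail tops 15 mm above the bench). Two rails along its x; inner walls at y = +-50 mm, 8 mm thick with rounded noses; on each wall a 5 mm thick lip overhangs inward to y = +-41 mm. The slot is the gap between bench and lips. Mouth at x = 0, open to the robot; backplane at x = 90 mm. Origin on the bench in the middle of the mouth; x points into the bay.
- bay_thick: Yellow bay with the middle slot, 16 mm high (rail tops 21 mm above the bench). Otherwise built, and with axes, like the white bay.
- bay_spare: Red bay with the widest slot, 22 mm high (rail tops 27 mm above the bench), to be left empty. Otherwise built, and with axes, like the white bay.
- home_thin (a point): Where the green board's centre (half-way up) is when fully home in the white bay: 45 mm in from the mouth, so the board's back edge ends flush with the mouth (x = 0). Axes as the bay.
- home_thick (a point): Where the blue board's centre (half-way up) is when fully home in the yellow bay: 45 mm in from the mouth, so the board's back edge ends flush with the mouth. Axes as the bay.
- spool: Grey metal solder spool standing upright, 48 mm diameter, 40 mm high, loose, in front of the rack. Origin at the centre of its underside. Must stay where it is.
- jar: Translucent grey screw jar with grey cap, 48 mm diameter, 60 mm high, loose, left of the rack. Origin at the centre of its underside. Must stay where it is.
- meter: Grey hand meter lying flat, 115 (x) by 66 (y) by 28 mm, about 35 mm over its dial, loose, right of the rack. Origin at the centre of its underside. Must stay where it is.
- driver: Orange screwdriver, 140 mm long, up to 26 mm thick, lying on the bench along its x, handle towards its -x, loose. Origin near its middle, on the bench. Must stay where it is.
Mind the look-alikes: they are no part of the job. Several things have the shape of the board_thick; the one meant has the colours described above. Of the things shaped like the bay_thick, the yellow one is meant.

How it is judged (in metres and radians):
At the end, for the whole second after the job is handed in: Green board in the white (10 mm) bay and blue board in the yellow (16 mm) bay: each centre within 5 mm of its home point lengthwise and sideways and 3 mm in height, square to the bay within 0.06 rad, at rest (x of board_thin_mid in the frame of home_thin between -0.005 and 0.004 m and y of board_thin_mid in the frame of home_thin between -0.005 and 0.005 m and z of board_thin_mid in the frame of home_thin between -0.003 and 0.003 m and angle between the x axis of board_thin_mid and the x axis of home_thin, either way round below 0.06 rad and linear speed of each of board_thin, board_thick below 0.02 m/s and x of board_thick_mid in the frame of home_thick between -0.005 and 0.004 m and y of board_thick_mid in the frame of home_thick between -0.005 and 0.005 m and z of board_thick_mid in the frame of home_thick between -0.003 and 0.003 m and angle between the x axis of board_thick_mid and the x axis of home_thick, either way round below 0.06 rad); the robot touches nothing.
It fails at once if a board is lifted or tipped off the bench (more than 16 mm up, or 0.15 rad) ((height (world z) of board_thin_mid above 0.02 m or angle between board_thin_mid's own z axis and vertical above 0.15 rad) or (height (world z) of board_thick_mid above 0.023 m or angle between board_thick_mid's own z axis and vertical above 0.15 rad)).
It fails at once if the solder spool is shifted by more than 15 mm (distance of spool from where it was at the start of the episode above 0.015 m).
It fails at once if the screw jar is shifted by more than 15 mm (distance of jar from where it was at the start of the episode above 0.015 m).
It fails at once if the meter is shifted by more than 15 mm (distance of meter from where it was at the start of the episode above 0.015 m).
It fails at once if the screwdriver is shifted by more than 15 mm (distance of driver from where it was at the start of the episode above 0.015 m).
It also fails if it takes over 72 s, if anything falls off the work surface, if the arm or the gripper's body presses on something with over 40 N, if the wrist force passes 120 N, or if a joint passes its speed limit or range.

## Working session

There is one attempt and no reset: what is moved stays moved. The work goes in short steps, Python scripts to look and compute and a tool call to move; the robot and the scene stay as the last step left them, time stands still between calls to the robot, and variables do not carry over. Pictures are saved under pics/ and viewed, and the job is handed in when it is done.

Besides the shell and the picture viewer there is one more tool, called after "Call:" as name(argument=value, ...) on one line, values as JSON. arm_command: Moves the arm, as the interface text tells. Its arguments: {"type":"object","properties":{"rot":{"type":"array"},"slide":{"type":"array"},"gripper":{"type":"array"}},"required":["rot","slide","gripper"]}

```bash
mkdir -p pics; python3 - <<'E'
from cell import telemetry, get_image, get_calibration, ctrl
import cv2, numpy as np
print(telemetry.read_state())
for n in ("scene","top"):
    im,d=get_image(n); np.save(f"pics/{n}_d.npy",d); np.save(f"pics/{n}.npy",im)
    cv2.imwrite(f"pics/{n}0.png",im[...,::-1]); print(n,get_calibration(n))
E
```

```text
{'clock': 0.0, 'qpos': array([ 1.15219301,  0.62936656,  0.03845091,  1.51838492, -0.02700467,
        0.99629055, -0.02000201]), 'qd': array([ 0.0022845 ,  0.00108602, -0.00026336, -0.00062453,  0.00021317,
        0.0017587 ,  0.00073971]), 'tau': array([-9.72003090e-05, -5.63412631e+01,  1.22613665e+00, -1.93448675e+01,
        1.10319545e-02,  1.06457365e-02,  1.38419759e-05]), 'eef_pos': array([ 224.37709078, -609.30652481,  199.87066201]), 'tool_rot': array([ 3.14156438e+00,  1.93087892e-03, -1.21800522e+00]), 'force': array([ 0.40229668, -0.59314731, -0.32609789]), 'torque': array([-0.03896007,  0.0188694 ,  0.00569806]), 'width': 84.97470443396737}
scene {'fx': 406.6887509727937, 'fy': 406.6887509727937, 'cx': 251.11565766084777, 'cy': 191.49053014325798, 'xyz': array([1348.80660217,  683.41950761,  765.7915979 ]), 'attitude': array([0.95408731, 0.02023031, 2.23583459])}
top {'fx': 372.6522346667618, 'fy': 372.6522346667618, 'cx': 251.07911981978813, 'cy': 188.83647445982314, 'xyz': array([463.51952191,  27.31471143, 943.98566377]), 'attitude': array([ 7.62001592e-02,  5.23636077e-04, -1.58937466e+00])}
```

View pics/scene0.png

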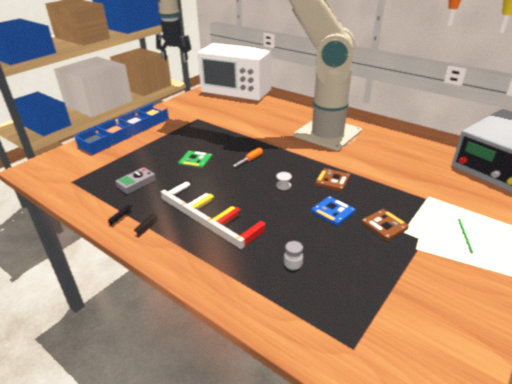

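View pics/top0.png

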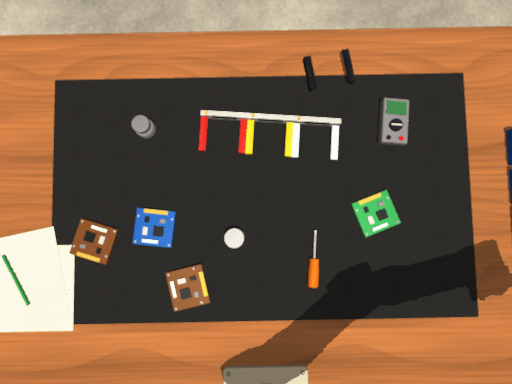

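The top view shows the white bay at right, with rails at (293,140) and (335,140). Yellow is in the middle with rails at (250,137) and (290,140), and red is at left. The green board is at (376,213) and the blue board at (154,228). The possible mix-ups are two brown boards at (94,242) and (188,288). The spool is at (234,238), the driver at (314,262), the meter at (395,122) and the jar at (143,127).

```bash
cat > h.py <<'E'
import numpy as np, cv2
from scipy.spatial.transform import Rotation as R
from cell import telemetry, get_image, get_calibration, ctrl
def ray(cal,uv,fish=False):
    uv=np.atleast_2d(uv).astype(float)
    a=(uv[:,0]-cal['cx'])/cal['fx']; b=(uv[:,1]-cal['cy'])/cal['fy']
    if fish:
        r=np.hypot(a,b)+1e-12
        d=np.c_[a/r*np.sin(r),-b/r*np.sin(r),-np.cos(r)]
    else: d=np.c_[a,-b,-np.ones_like(a)]
    return R.from_euler('xyz',cal['attitude']).apply(d)
def toplane(cal,uv,z,fish=False):
    d=ray(cal,uv,fish); o=np.array(cal['xyz']); t=(z-o[2])/d[:,2]
    return o+d*t[:,None]
def depthpt(cal,uv,d):
    return np.array(cal['xyz'])+ray(cal,uv)*np.atleast_1d(d)[:,None]
def proj(cal,P):
    c=R.from_euler('xyz',cal['attitude']).inv().apply(np.atleast_2d(P)-cal['xyz'])
    return np.c_[cal['cx']+cal['fx']*c[:,0]/-c[:,2], cal['cy']-cal['fy']*c[:,1]/-c[:,2]]
def comps(im,d,cal,minarea=15):
    """non-mat blobs"""
E
python3 - <<'E'
from h import *
cal={n:get_calibration(n) for n in("top","scene")}
im=np.load("pics/top.npy"); d=np.load("pics/top_d.npy")
vv,uu=np.mgrid[:384,:512]
uv=np.c_[uu.ravel(),vv.ravel()]
P=depthpt(cal['top'],uv,d.ravel()).reshape(384,512,3)
for n,(u,v) in dict(mat=(260,180),green=(376,213),blue=(160,222),br1=(94,250),spool=(234,237),jar=(140,122),meter=(395,122),backpl=(270,116),wr=(335,140),wl=(296,140),yr=(289,140),yl=(250,137),rr=(243,137),rl=(203,133),drv=(314,272)).items():
    print(n,P[v,u].round(1))
hsv=cv2.cvtColor(im,cv2.COLOR_RGB2HSV)
np.save("pics/P.npy",P)
for n,lo,hi,c,z in (("green",(45,80,60),(75,255,255),(376,213),8),("blue",(100,100,60),(125,255,255),(154,228),14)):
    m=np.zeros((384,512),np.uint8); m[c[1]-35:c[1]+35,c[0]-35:c[0]+35]=1
    k=(hsv[...,2]>90).astype(np.uint8)*m; k=cv2.morphologyEx(k,cv2.MORPH_CLOSE,np.ones((5,5)))
    cn=max(cv2.findContours(k,0,1)[0],key=cv2.contourArea)
    box=cv2.boxPoints(cv2.minAreaRect(cn.astype(np.float32)))
    print(n,cv2.contourArea(cn),box.round(1).tolist()); W=toplane(cal['top'],box,z); print(W.round(1), W.mean(0).round(1), [np.linalg.norm(W[i]-W[i-1]).round(1) for i in range(4)], [np.degrees(np.arctan2(*(W[i]-W[i-1])[1::-1])).round(1) for i in range(4)])
big=cv2.resize(im[90:300,70:420],None,fx=2.25,fy=2.25,interpolation=2); cv2.imwrite("pics/c1.png",big[...,::-1])
E
```

```text
mat [557.6   3.4   1.3]
green [ 468.4 -284.4   11. ]
blue [456.1 253.8  16.6]
br1 [390.  418.3  12.4]
spool [417.1  69.7  43.3]
jar [696.9 290.6  63. ]
meter [ 691.2 -331.4   40.1]
backpl [713.9 -23.9  33.3]
wr [ 654.  -187.5   15.8]
wl [655.5 -88.9  17.6]
yr [654.9 -70.8  22. ]
yl [664.   26.8  23.3]
rr [662.9  44.2  30.1]
rl [675.3 143.8  28.2]
drv [ 327.9 -122.9   24.1]
green 1388.5 [[350.3999938964844, 203.10000610351562], [386.6000061035156, 188.1999969482422], [400.79998779296875, 222.8000030517578], [364.6000061035156, 237.8000030517578]]
[[ 494.3 -222.1    8. ]
 [ 530.1 -314.8    8. ]
 [ 442.7 -346.4    8. ]
 [ 407.4 -254.3    8. ]] [ 468.6 -284.4    8. ] [np.float64(92.7), np.float64(99.3), np.float64(93.0), np.float64(98.6)] [np.float64(20.3), np.float64(-68.9), np.float64(-160.1), np.float64(111.0)]
blue 1419.5 [[131.60000610351562, 243.8000030517578], [135.60000610351562, 206.60000610351562], [175.5, 210.89999389648438], [171.5, 248.10000610351562]]
[[403.5 324.8  14. ]
 [495.4 315.3  14. ]
 [482.9 215.8  14. ]
 [391.1 225.9  14. ]] [443.2 270.5  14. ] [np.float64(99.6), np.float64(92.4), np.float64(100.3), np.float64(92.3)] [np.float64(82.9), np.float64(-5.8), np.float64(-97.2), np.float64(173.7)]
```

View pics/c1.png

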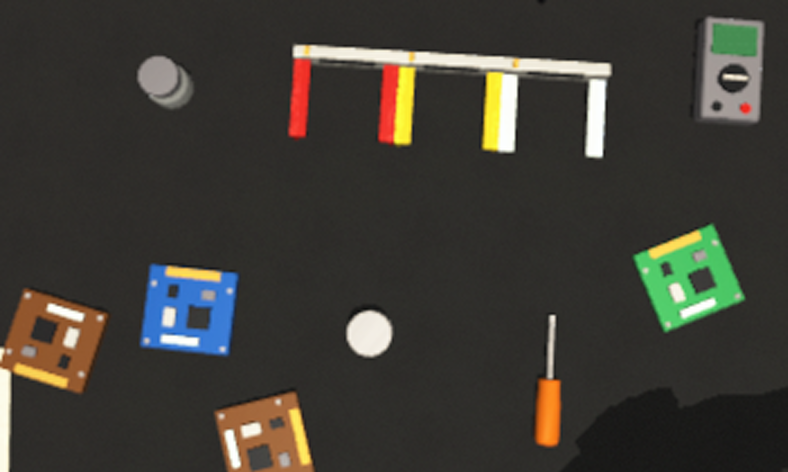

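Call:
arm_command(rot=[[0, 0, -4], [0, 0, -4], [0, 0, -4], [0, 0, -4], [0, 0, -4]], slide=[[20, 35, 2], [20, 35, 2], [20, 35, 2], [20, 35, 2], [20, 35, 2]], gripper=[60, 60, 60, 60, 60])

```text
clock: 0.52
eef_pos: [315.6, -436.5, 206.4]
tool_rot: [3.133, 0.001, -1.602]
force: [1.1, -0.4, 1.1]
width: 60.2
```

Call:
arm_command(rot=[[0, 0, 0], [0, 0, 0], [0, 0, 0], [0, 0, 0], [0, 0, 0]], slide=[[20, 35, 2], [20, 35, 2], [20, 35, 2], [20, 35, 2], [20, 35, 2]], gripper=[60, 60, 60, 60, 60])

```text
clock: 0.93
eef_pos: [416.0, -253.7, 215.5]
tool_rot: [3.131, 0.002, -1.607]
force: [1.0, -0.2, 0.2]
width: 60.1
```

Call:
arm_command(rot=[[0, 0, 0], [0, 0, 0], [0, 0, 0], [0, 0, 0], [0, 0, 0]], slide=[[20, 35, 2], [20, 35, 2], [20, 35, 2], [20, 35, 2], [0, 0, 0]], gripper=[60, 60, 60, 60, 60])

```text
clock: 1.35
eef_pos: [500.6, -98.1, 223.5]
tool_rot: [3.132, 0.008, -1.595]
force: [-0.4, -0.6, 0.3]
width: 60.0
```

```bash
python3 - <<'E'
from h import *
s=telemetry.read_state(); print(s['clock'],s['eef_pos'].round(1),s['tool_rot'].round(4),s['width'],s['force'])
c=get_calibration('wrist'); im,d=get_image('wrist'); print(c)
np.save("pics/w1.npy",im);np.save("pics/w1c.npy",c,allow_pickle=True)
cv2.imwrite("pics/w1.png",im[...,::-1])
E
```

```text
1.35 [500.6 -98.1 223.5] [ 3.1325  0.0078 -1.5946] 60.036921272710366 [-0.41745758 -0.60672536  0.28412846]
{'fx': 297.3186396354542, 'fy': 297.3186396354542, 'cx': 251.19292319365266, 'cy': 189.40376596302397, 'xyz': array([ 579.15266214, -101.50906055,  395.45009379]), 'attitude': array([-0.31369826,  0.00745262, -1.59459982])}
```

View pics/w1.png

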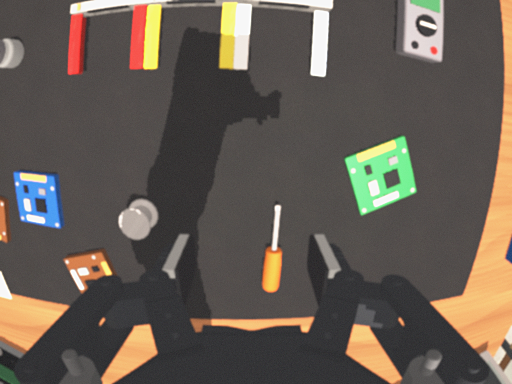

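```bash
python3 - <<'E'
from h import *
im=np.load("pics/w1.npy")
a=cv2.resize(im[0:90,60:200],None,fx=5.5,fy=5.5,interpolation=cv2.INTER_CUBIC)
b=cv2.resize(im[0:90,205:345],None,fx=5.5,fy=5.5,interpolation=cv2.INTER_CUBIC)
cv2.imwrite("pics/w1a.png",a[...,::-1]);cv2.imwrite("pics/w1b.png",b[...,::-1])
E
```

```text
(no output)
```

View pics/w1a.png

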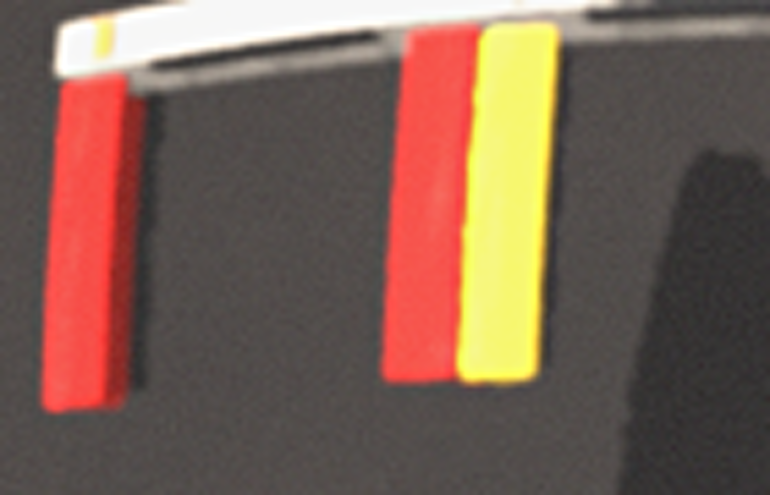

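View pics/w1b.png

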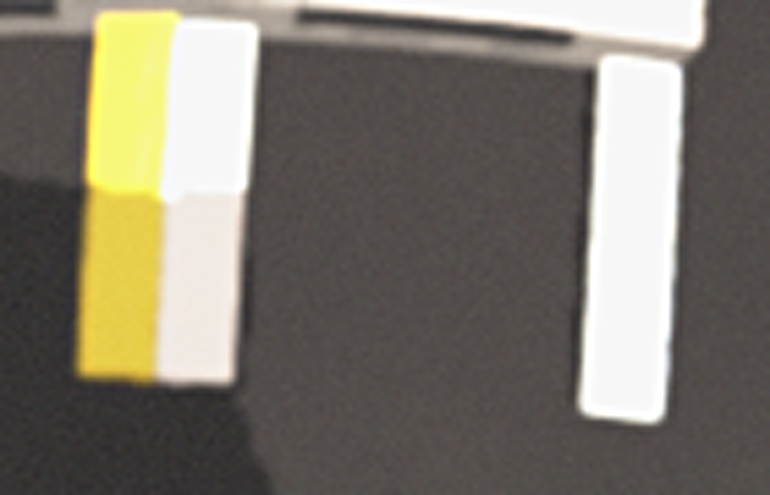

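```bash
python3 - <<'E'
from h import *
from scipy.optimize import least_squares
c=np.load("pics/w1c.npy",allow_pickle=True).item()
f=lambda p,off:((p[0]+.5)/5.5-.5+off,(p[1]+.5)/5.5-.5)
A=60;B=205
# crop pt, off, z, rack y, is_tip
pts=[((578,415),B,15,-157,1),((665,420),B,15,-174,1),((598,57),B,15,-157,0),((683,62),B,15,-174,0),((236,384),B,15,-75,1),((258,22),B,15,-75,0),((158,382),B,15,-58,1),
((78,377),B,21,-41,1),((97,14),B,21,-41,0),((538,380),A,21,41,1),((560,25),A,21,41,0),((457,380),A,21,58,1),
((42,408),A,27,174,1),((105,405),A,27,157,1),((383,380),A,27,75,1),((408,35),A,27,75,0)]
W=np.array([toplane(c,[f(p,o)],z,True)[0] for p,o,z,_,_ in pts]); yr=np.array([p[3] for p in pts]); tip=np.array([p[4] for p in pts])
def res(q,full=False):
    C,S=np.cos(q[2]),np.sin(q[2]); dx=W[:,0]-q[0]; dy=W[:,1]-q[1]
    rx=C*dx+S*dy; ry=-S*dx+C*dy
    if full: return np.c_[rx,ry-yr]
    return np.r_[rx*tip,ry-yr]
r=least_squares(res,[630,-22,-.06]); q=r.x; print(q); print(np.c_[yr,tip,res(q,True)].round(1))
C,S=np.cos(q[2]),np.sin(q[2])
for n,y in(('red',116),('yel',0),('white',-116)): print(n,q[0]-S*y,q[1]+C*y)
t=get_calibration('top')
# check in top image by backproject
print(proj(t,[[*(W[i][:2]),pts[i][2]] for i in (0,5,8,9,12)]).round(1))
# boards from wrist
im=np.load("pics/w1.npy");hsv=cv2.cvtColor(im,cv2.COLOR_RGB2HSV)
for n,cc,z in (("green",(380,175),8),("blue",(38,200),14)):
    m=np.zeros(im.shape[:2],np.uint8); x0=max(cc[0]-45,0);m[cc[1]-45:cc[1]+45,x0:cc[0]+45]=1
    if n=="blue": m[:,:12]=0; m[:,66:]=0
    k=((hsv[...,1]>90)&(hsv[...,2]>100)).astype(np.uint8)*m; k=cv2.morphologyEx(k,cv2.MORPH_CLOSE,np.ones((7,7)))
    cn=max(cv2.findContours(k,0,1)[0],key=cv2.contourArea)[:,0].astype(float)
    Wc=toplane(c,cn,z,True); box=cv2.boxPoints(cv2.minAreaRect(Wc[:,:2].astype(np.float32)))
    print(n,box.round(1).tolist(),box.mean(0),[np.linalg.norm(box[i]-box[i-1]).round(1) for i in range(4)],[np.degrees(np.arctan2(*(box[i]-box[i-1])[::-1])).round(1) for i in range(4)])
# driver tip, spool
print(toplane(c,[(277,204),(272,292)],5,True).round(0), toplane(c,[(137,221)],0,True))
E
```

```text
[ 6.19459485e+02 -1.90394072e+01 -8.09760286e-02]
[[-157.     1.    -0.6    2.1]
 [-174.     1.     0.5   -1.5]
 [-157.     0.    87.4    2.1]
 [-174.     0.    89.2   -1.2]
 [ -75.     1.     0.3   -1.1]
 [ -75.     0.    88.6   -1. ]
 [ -58.     1.    -0.    -0.3]
 [ -41.     1.    -0.     0.4]
 [ -41.     0.    87.4    1.4]
 [  41.     1.    -0.7   -2.1]
 [  41.     0.    87.1   -1.7]
 [  58.     1.     0.     1.3]
 [ 174.     1.     0.6    1.6]
 [ 157.     1.    -0.4   -1.7]
 [  75.     1.     0.3    1.1]
 [  75.     0.    86.     0.6]]
red 628.8424422393618 96.5804877282317
yel 619.459484962965 -19.039407241229803
white 610.0765276865682 -134.65930221069132
[[330.  158.9]
 [300.5 122.2]
 [286.4 121.1]
 [253.1 153.7]
 [198.3 149.4]]
green [[408.8999938964844, -255.10000610351562], [443.79998779296875, -348.3999938964844], [531.9000244140625, -315.5], [497.0, -222.1999969482422]] [ 470.40967 -285.29562] [np.float32(94.0), np.float32(99.6), np.float32(94.0), np.float32(99.6)] [np.float32(-159.5), np.float32(-69.5), np.float32(20.5), np.float32(110.5)]
blue [[391.20001220703125, 215.6999969482422], [487.20001220703125, 204.0], [500.5, 312.3999938964844], [404.5, 324.20001220703125]] [445.82513 264.09338] [np.float32(109.3), np.float32(96.7), np.float32(109.3), np.float32(96.7)] [np.float32(-97.0), np.float32(-7.0), np.float32(83.0), np.float32(173.0)]
[[ 430. -131.    5.]
 [ 276. -125.    5.]] [[403.64041857  81.33533181   0.        ]]
```

```bash
cat >> h.py <<'E'
def plan(x,y,z,yaw):
    s=telemetry.read_state(); p=s['eef_pos']; Rc=R.from_euler('xyz',s['tool_rot'])
    Rt=R.from_euler('xyz',[np.pi,0,np.radians(yaw)])
    rv=np.degrees((Rt*Rc.inv()).as_rotvec())
    print('t%.2f'%s['clock'],'p',p.round(1),'yaw',np.degrees(s['tool_rot'][2]).round(1),'w',round(s['width'],1),'F',s['force'].round(1))
    print(' delta',(np.array([x,y,z])-p).round(1),'rot',rv.round(1))
E
python3 -c "
from h import *
plan(398,-312,60,-69.3)"
```

```text
t1.40 p [ 498.5 -102.   223.2] yaw -91.5 w 59.7 F [-0.4  0.2  0.4]
 delta [-100.5 -210.  -163.2] rot [-0.2 -0.7 22.2]
```

Call:
arm_command(rot=[[0, 0, 4], [0, 0, 4], [0, 0, 4], [0, 0, 4], [0, -0.7, 4]], slide=[[-14, -30, -18], [-14, -30, -18], [-14, -30, -18], [-14, -30, -18], [-14, -30, -18]], gripper=[60, 60, 60, 60, 60])

```text
clock: 1.82
eef_pos: [432.1, -249.6, 132.8]
tool_rot: [-3.131, 0.0, -1.213]
force: [0.6, -1.3, 0.5]
width: 60.1
```

Call:
arm_command(rot=[[0, 0, 2], [0, 0, 0], [0, 0, 0]], slide=[[-14, -30, -20], [-14, -30, -20], [0, 0, -20]], gripper=[60, 60, 60])

```text
clock: 2.07
eef_pos: [394.0, -322.9, 70.3]
tool_rot: [-3.136, -0.004, -1.187]
force: [-0.1, 0.5, -0.3]
width: 60.0
```

```bash
python3 -c "
from h import *
plan(398,-312,10,-69.3)
c=get_calibration('wrist'); im,d=get_image('wrist');cv2.imwrite('pics/w2.png',im[...,::-1])"
```

```text
t2.07 p [ 394.  -322.9   70.3] yaw -68.0 w 60.0 F [-0.1  0.5 -0.3]
 delta [  4.   10.9 -60.3] rot [ 0.1  0.4 -1.3]
```

View pics/w2.png

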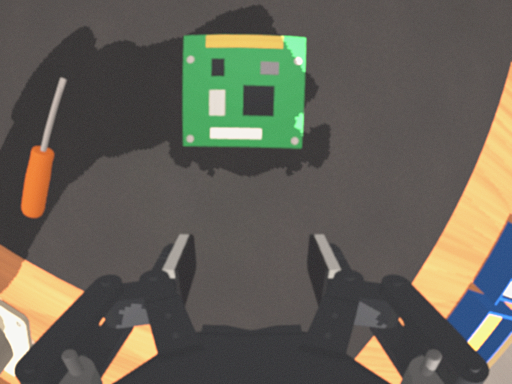

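Call:
arm_command(rot=[[0, 0, -1.3], [0, 0, 0], [0, 0, 0]], slide=[[4, 11, -30], [0, 0, -24], [0, 0, -4]], gripper=[60, 60, 60])

```text
clock: 2.37
eef_pos: [394.5, -309.8, 7.5]
tool_rot: [-3.139, 0.003, -1.215]
force: [0.1, -0.4, -0.9]
width: 60.3
```

Call:
arm_command(rot=[[0, 0, 0]], slide=[[0, 0, -4]], gripper=[60])

```text
clock: 2.45
eef_pos: [394.0, -309.2, 3.2]
tool_rot: [-3.14, 0.005, -1.215]
force: [1.1, 0.1, 0.6]
width: 60.0
```

Call:
arm_command(rot=[[0, 0, 0]], slide=[[0, 0, -3]], gripper=[60])

```text
clock: 2.53
eef_pos: [393.9, -309.0, 0.4]
tool_rot: [-3.14, 0.005, -1.215]
force: [-0.7, 0.0, 0.2]
width: 60.0
```

Call:
arm_command(rot=[[0, 0, 0]], slide=[[0, 0, -2]], gripper=[60])

```text
clock: 2.62
eef_pos: [394.4, -309.0, -0.9]
tool_rot: [-3.14, 0.005, -1.214]
force: [0.7, 0.4, 0.3]
width: 59.9
```

```bash
python3 -c "
from h import *
plan(398,-312,2,-69.3)
c=get_calibration('wrist'); im,d=get_image('wrist');cv2.imwrite('pics/w3.png',im[...,::-1])
im,d=get_image('scene');cv2.imwrite('pics/s3.png',cv2.resize(im[110:210,120:320],None,fx=4,fy=4)[...,::-1])"
```

```text
t2.62 p [ 394.4 -309.    -0.9] yaw -69.6 w 59.9 F [0.7 0.4 0.3]
 delta [ 3.6 -3.   2.9] rot [-0.3  0.   0.3]
```

View pics/w3.png

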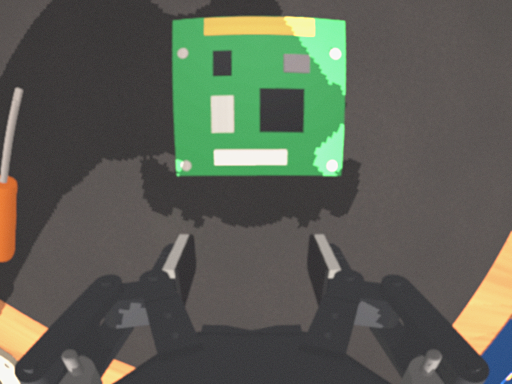

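View pics/s3.png

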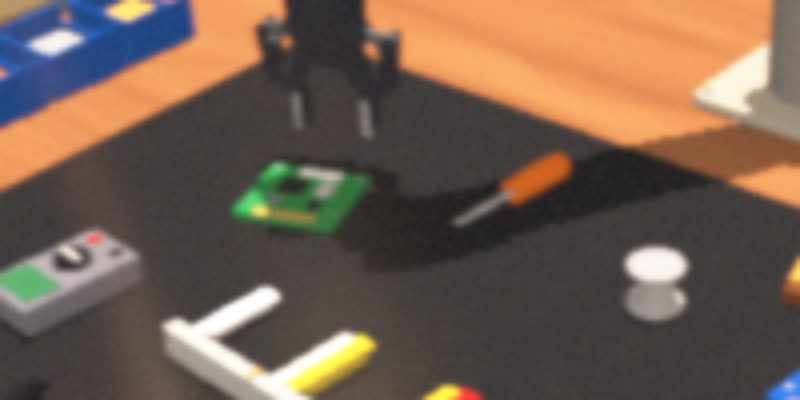

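Call:
arm_command(rot=[[0, 0, 0]], slide=[[0, 0, -2]], gripper=[60])

```text
clock: 2.8
eef_pos: [395.3, -309.6, -1.8]
tool_rot: [-3.138, 0.003, -1.214]
force: [-0.2, -0.9, 0.0]
width: 60.3
```

Call:
arm_command(rot=[[0, 0, 0]], slide=[[0, 0, -2]], gripper=[60])

```text
clock: 2.88
eef_pos: [396.0, -309.9, -3.0]
tool_rot: [-3.137, 0.001, -1.214]
force: [-0.6, 1.1, -0.2]
width: 59.8
```

Call:
arm_command(rot=[[0, 0, 0]], slide=[[0, 0, -2]], gripper=[60])

```text
clock: 2.97
eef_pos: [396.5, -310.2, -4.5]
tool_rot: [-3.136, -0.0, -1.213]
force: [-0.6, 0.8, -0.2]
width: 60.0
```

Call:
arm_command(rot=[[0, 0, 0]], slide=[[0, 0, -2]], gripper=[60])

```text
clock: 3.05
eef_pos: [396.8, -310.4, -6.3]
tool_rot: [-3.136, -0.001, -1.213]
force: [-0.1, -0.3, 0.6]
width: 60.1
```

Call:
arm_command(rot=[[0, 0, 0]], slide=[[0, 0, -2]], gripper=[60])

```text
clock: 3.13
eef_pos: [397.0, -310.5, -8.3]
tool_rot: [-3.136, -0.001, -1.213]
force: [-0.2, 0.1, -0.9]
width: 59.7
```

Call:
arm_command(rot=[[0, 0, 0]], slide=[[0, 0, -1.5]], gripper=[60])

```text
clock: 3.22
eef_pos: [397.1, -310.5, -9.9]
tool_rot: [-3.136, -0.001, -1.213]
force: [0.2, -0.2, -0.2]
width: 60.0
```

```bash
python3 -c "
from h import *
plan(398,-312,2,-69.3)
im,d=get_image('scene');cv2.imwrite('pics/s4.png',cv2.resize(im[110:170,160:260],None,fx=8,fy=8,interpolation=2)[...,::-1])
s=get_calibration('scene')
u=np.array([np.cos(np.radians(20.7)),np.sin(np.radians(20.7))]);n=np.array([-u[1],u[0]])
T=telemetry.read_state()['eef_pos'][:2]
for k in (-37,37): print(proj(s,[[*(T+k*n),0]]), [( (proj(s,[[*(T+k*n),z]])[0]-[160,110])*8).round() for z in (0,5,10)])
"
```

```text
t3.22 p [ 397.1 -310.5   -9.9] yaw -69.5 w 60.0 F [ 0.2 -0.2 -0.2]
 delta [ 0.9 -1.5 11.9] rot [-0.1  0.4  0.2]
[[195.42276121 148.40107356]] [array([283., 307.]), array([282., 298.]), array([281., 289.])]
[[213.3023722  150.93407308]] [array([426., 327.]), array([426., 318.]), array([425., 309.])]
```

View pics/s4.png

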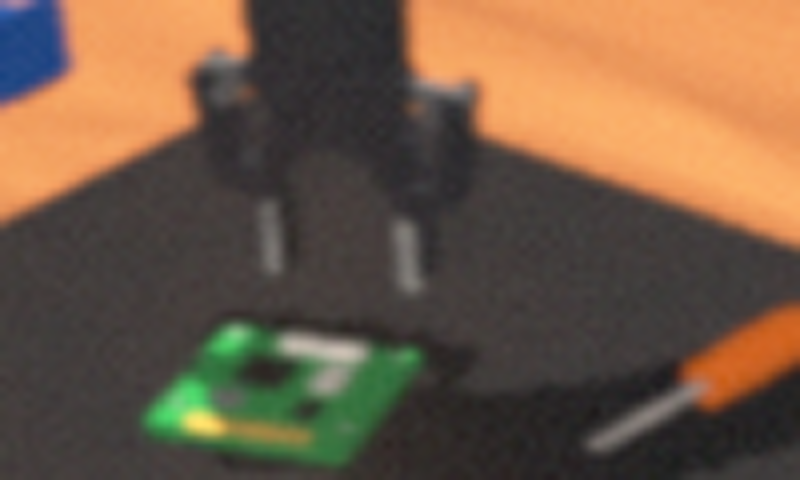

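```bash
python3 -c "
from h import *
im,d=get_image('scene');s=get_calibration('scene')
vv,uu=np.mgrid[118:156,184:222]; P=depthpt(s,np.c_[uu.ravel(),vv.ravel()],d[118:156,184:222].ravel()).reshape(38,38,3)
np.set_printoptions(linewidth=250)
print(P[:,::1,2][::2].round(0).astype(int))
print(P[22,:,:2].round(0).astype(int)[::3])
c=get_calibration('wrist');im,d=get_image('wrist'); print(c['xyz'])
for p in [(180,238),(170,270),(185,262),(322,238),(318,262),(333,270)]:
  print(p,d[p[1],p[0]], (np.array(c['xyz'])+ray(c,[p],True)*d[p[1],p[0]]/1.0)[0] , ray(c,[p],True))
"
```

```text
[[128 127 127 127 128 128 128 131 134 132 134 136 134 146 147 146 148 148 148 137 138 136 138 141 141 141 139 133 134  -1  -2  -1   1  -1  -3  -1   2  -3]
 [123 123 121 121 118 119 121 124 126 124 126 126 126 129 128 129 129 130 131 128 131 133 131 132 133 134 130 130 132 126 129 131  -3 129 129 129  -2  -2]
 [114 115 116 111 112 114 103  -1 114 119 118 125 124 122 120 118 121 122 127 126 128 125 123 126 123 124 126 124 123 125 123 123 129 129 125 124 117   0]
 [  2 106 107 110 103 101  98  -2   0   2 114 116 113 114 109 113 111 112 118 118 120 115 117 116 115 115 117   0  -2  -4 117 123 121 120 119 115  -2  -1]
 [  2  99  99  97  98  88  88  89  -2  -2 104 105 103 102 102 106 105 105 106 111 112 111 110 110 107 101  99  98   1  -1 114 114 111 116 111 106  -1   2]
 [  2   1  93  89  89  83  81  82   3  98  95  94  94  88  94  96  97  96  98  98  97 102 102 102 103  92  91  91  90   0   1 105 104 105 105  99  -3  -1]
 [  1  -1  79  84  83  82  83  80  85  82  88  87  75   0   2  -1   0  -1  -2  -1   1   1  94  94  96  96  90  89  83  84  -3  99  99  97  88  90   1   1]
 [ -1  -1  -3  
[... 1988 characters left out ...]

 [ 308 -326]
 [ 302 -315]]
[ 468.02521038 -283.96293619  163.05645985]
(180, 238) 141.71475 [ 398.43855468 -274.38441678   39.97510341] [[-0.49103325  0.06759014 -0.86851478]]
(170, 270) 115.90346 [ 400.17095605 -276.45936879   69.39158843] [[-0.58543771  0.06473981 -0.80812836]]
(185, 262) 130.9384 [ 395.76564114 -280.52807514   53.91608673] [[-0.55185926  0.02623265 -0.83352457]]
(322, 238) 144.47623 [ 420.87194904 -337.94672933   37.61444084] [[-0.32637384 -0.37365174 -0.8682537 ]]
(318, 262) 128.79213 [ 416.7589998  -333.56806947   55.82531219] [[-0.39805391 -0.38515656 -0.83259084]]
(333, 270) 115.54989 [ 422.01717444 -334.35992776   69.80850745] [[-0.39816599 -0.4361492  -0.80699301]]
```

```bash
python3 -c "
from h import *
c=get_calibration('wrist');im,d=get_image('wrist'); s=telemetry.read_state(); print(c['xyz'],s['eef_pos'],s['force'])
ax=R.from_euler('xyz',c['attitude']).apply([0,0,-1.])
for p in [(180,236),(170,270),(190,240),(322,236),(312,240),(333,270),(260,90),(250,200)]:
  r=ray(c,[p],True)[0]; print(p,d[p[1],p[0]], (np.array(c['xyz'])+r*d[p[1],p[0]]/(r@ax)).round(1))
cv2.imwrite('pics/w4.png',cv2.resize(im[180:330,130:370],None,fx=3.3,fy=3.3)[...,::-1])
"
```

```text
[ 468.04321251 -283.98535757  163.16436335] [ 396.95075106 -310.49320617   -9.86655663] [-0.05375017 -0.85963451  0.04291237]
(180, 236) 145.26437 [ 394.5 -273.4   31.2]
(170, 270) 114.19124 [ 395.9 -276.    63.6]
(190, 240) 141.75249 [ 396.4 -279.    34.9]
(322, 236) 144.76459 [ 419.7 -340.1   31.7]
(312, 240) 143.36057 [ 416.7 -335.4   33.6]
(333, 270) 115.349815 [ 418.5 -338.3   62.7]
(260, 90) 146.17378 [ 474.8 -286.5    8.5]
(250, 200) 172.29008 [ 4.148e+02 -3.033e+02  3.000e-01]
```

View pics/w4.png

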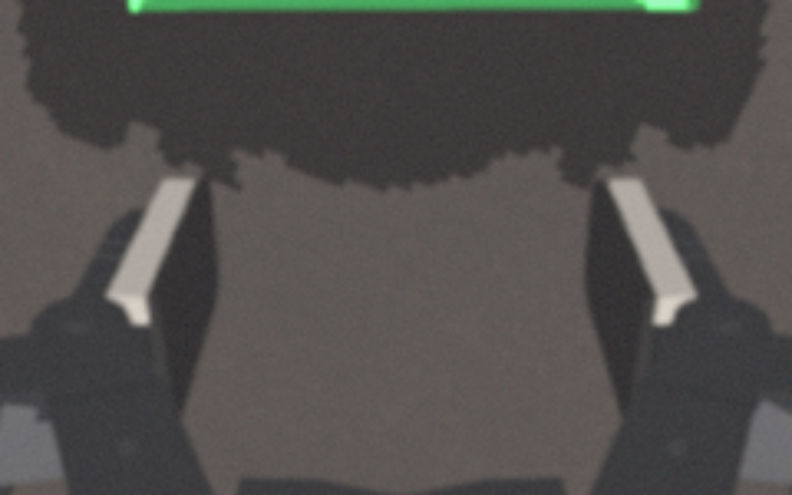

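The cameras show the fingertips still about 27 mm above the bench, although TCP z reads -9.9. I trust the measured tip height and will go lower in small steps while watching the force.

Call:
arm_command(rot=[[0, 0, 0], [0, 0, 0]], slide=[[0, 0, -5], [0, 0, -5]], gripper=[60, 60])

```text
clock: 3.58
eef_pos: [397.6, -311.0, -19.6]
tool_rot: [-3.135, -0.003, -1.214]
force: [0.2, 0.1, -0.2]
width: 60.0
```

```bash
cat >> h.py <<'E'
def tips():
    c=get_calibration('wrist');im,d=get_image('wrist'); s=telemetry.read_state()
    ax=R.from_euler('xyz',c['attitude']).apply([0,0,-1.])
    print(s['eef_pos'].round(1),s['force'].round(1),s['qpos'].round(3))
    for p in [(179,238),(323,238),(250,200)]:
        r=ray(c,[p],True)[0]; print(p,(np.array(c['xyz'])+r*d[p[1],p[0]]/(r@ax)).round(1))
    return im
E
python3 -c "
from h import *
tips()
im,d=get_image('scene');cv2.imwrite('pics/s5.png',cv2.resize(im[110:170,160:260],None,fx=8,fy=8,interpolation=2)[...,::-1])"
```

```text
[ 397.2 -310.7  -20.5] [-0.3  0.1 -1. ] [ 0.622  0.794 -0.015  2.074  0.025  0.268 -0.627]
(179, 238) [ 395.6 -274.    24.6]
(323, 238) [ 420.2 -340.7   24.1]
(250, 200) [ 418.5 -302.8   -0. ]
```

View pics/s5.png

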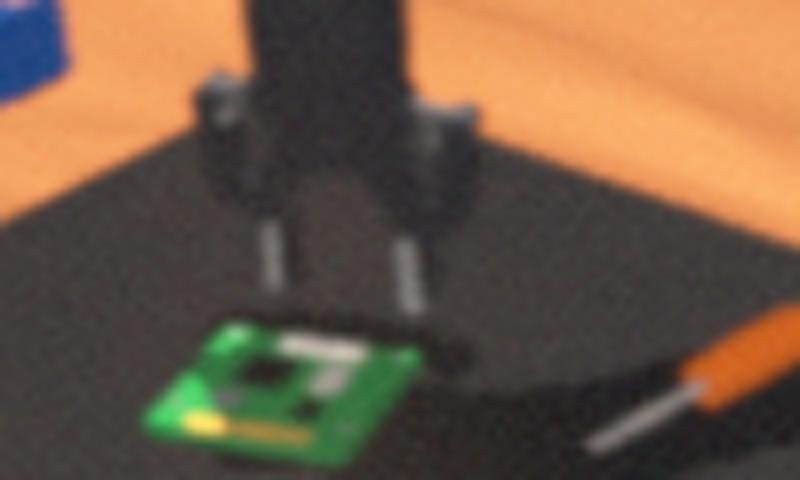

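Call:
arm_command(rot=[[0, 0, 0]], slide=[[0, 0, -5]], gripper=[30])

```text
clock: 3.77
eef_pos: [397.3, -310.9, -25.1]
tool_rot: [-3.135, -0.002, -1.214]
force: [-0.4, 0.1, 0.4]
width: 49.2
```

Call:
arm_command(rot=[[0, 0, 0], [0, 0, 0], [0, 0, 0]], slide=[[0, 0, 0], [0, 0, 0], [0, 0, 0]], gripper=[30, 30, 30])

```text
clock: 4.02
eef_pos: [396.6, -310.3, -26.4]
tool_rot: [-3.136, -0.0, -1.213]
force: [-0.2, 0.4, 0.5]
width: 30.0
```

```bash
python3 -c "
from h import *
im=tips(); print(telemetry.read_state()['width'])
cv2.imwrite('pics/w5.png',cv2.resize(im[150:330,130:370],None,fx=3.3,fy=3.3)[...,::-1])
im,d=get_image('scene');cv2.imwrite('pics/s5.png',cv2.resize(im[110:170,160:260],None,fx=8,fy=8,interpolation=2)[...,::-1])"
```

```text
[ 396.7 -310.3  -26.4] [ 0.5 -0.4 -0.4] [ 0.622  0.806 -0.016  2.075  0.028  0.258 -0.629]
(179, 238) [ 385.  -271.9    0.6]
(323, 238) [ 412.6 -347.8   -0.6]
(250, 200) [ 420.1 -301.2    0.6]
29.979666234906947
```

View pics/w5.png

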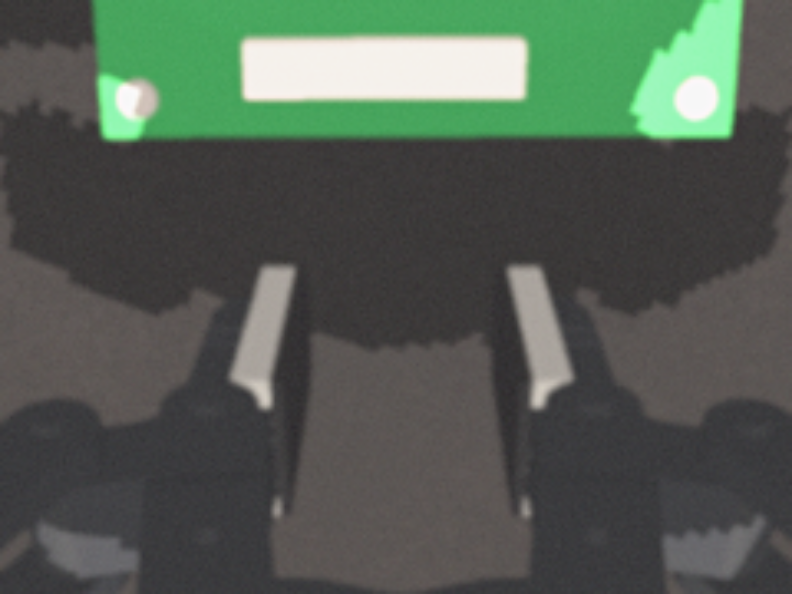

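View pics/s5.png

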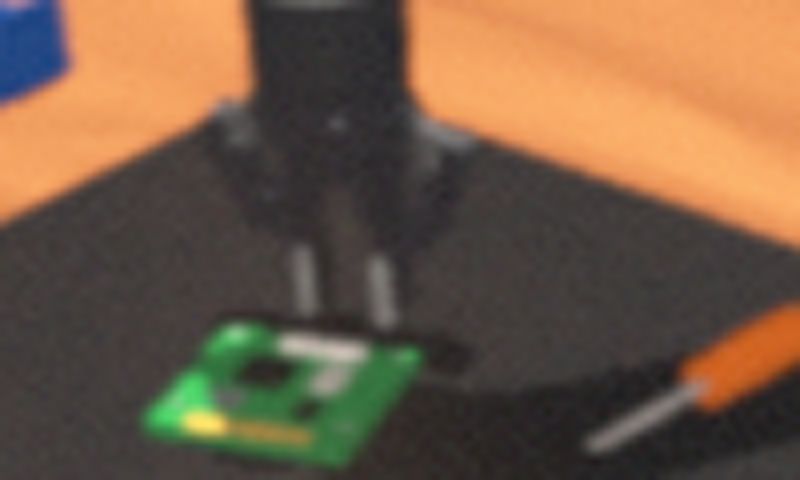

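```bash
python3 -c "
from h import *
c=get_calibration('wrist');im,d=get_image('wrist'); s=telemetry.read_state()
ax=R.from_euler('xyz',c['attitude']).apply([0,0,-1.])
for p in [(214,229),(214,231),(214,232),(214,233),(212,238),(290,231),(290,233),(290,235),(220,236),(205,262)]:
        r=ray(c,[p],True)[0]; print(p,(np.array(c['xyz'])+r*d[p[1],p[0]]/(r@ax)).round(1))
"
```

```text
(214, 229) [ 3.974e+02 -2.888e+02  1.000e-01]
(214, 231) [ 400.3 -288.9    8.5]
(214, 232) [ 400.7 -289.    10.3]
(214, 233) [ 400.5 -289.2   11. ]
(212, 238) [ 400.4 -288.8   16.9]
(290, 231) [ 414.1 -325.5    8.8]
(290, 233) [ 413.6 -325.6   10. ]
(290, 235) [ 414.2 -324.7   14.3]
(220, 236) [ 402.1 -292.3   15.2]
(205, 262) [ 399.6 -288.6   38.6]
```

Call:
arm_command(rot=[[0, 0, 0], [0, 0, 0]], slide=[[0, -1, -4], [0, -1, -3]], gripper=[40, 40])

```text
clock: 4.33
eef_pos: [397.3, -312.4, -32.2]
tool_rot: [-3.135, -0.001, -1.213]
force: [-5.5, 8.0, 56.9]
width: 40.0
```

```bash
python3 -c "
from h import *
s=telemetry.read_state(); print(s['eef_pos'],s['qpos'].round(3),s['force'].round(1))
plan(415,-305,-33,-69.3)"
```

```text
[ 397.31493288 -312.39002621  -32.18706521] [ 0.626  0.818 -0.018  2.072  0.034  0.247 -0.632] [-5.5  8.  56.9]
t4.33 p [ 397.3 -312.4  -32.2] yaw -69.5 w 40.0 F [-5.5  8.  56.9]
 delta [17.7  7.4 -0.8] rot [-0.1  0.4  0.2]
```

Bench contact came at TCP z ≈ -32, so the tips really sit about 32 mm above the reported TCP. I'll raise a little and push at TCP z ≈ -28.

Call:
arm_command(rot=[[0, 0, 0], [0, 0, 0]], slide=[[0, 0, 4], [0, 0, 0]], gripper=[40, 40])

```text
clock: 4.5
eef_pos: [397.6, -312.5, -28.0]
tool_rot: [-3.135, -0.002, -1.213]
force: [-0.0, -0.2, 0.2]
width: 39.7
```

Call:
arm_command(rot=[[0, 0, 0], [0, 0, 0], [0, 0, 0], [0, 0, 0]], slide=[[6, 2, 0], [6, 2, 0], [6, 2, 0], [6, 2, 0]], gripper=[40, 40, 40, 40])

```text
clock: 4.83
eef_pos: [421.8, -304.6, -28.9]
tool_rot: [-3.136, -0.001, -1.216]
force: [-0.7, 0.6, 0.2]
width: 39.9
```

Call:
arm_command(rot=[[0, 0, -3], [0, 0, -4], [0, 0, -4], [0, 0, -4]], slide=[[9, 3, 0.5], [10, 3, 0], [10, 2, 0], [10, 2, 0]], gripper=[40, 40, 40, 40])

```text
clock: 5.17
eef_pos: [461.4, -291.9, -29.6]
tool_rot: [-3.141, 0.004, -1.487]
force: [-1.5, -0.6, 0.2]
width: 39.9
```

```bash
python3 -c "
from h import *
plan(480,-296,-28,-94.6)
im,d=get_image('wrist');cv2.imwrite('pics/w6.png',im[...,::-1])"
```

```text
t5.17 p [ 461.4 -291.9  -29.6] yaw -85.2 w 39.9 F [-1.5 -0.6  0.2]
 delta [18.6 -4.1  1.6] rot [-0.2  0.  -9.4]
```

View pics/w6.png

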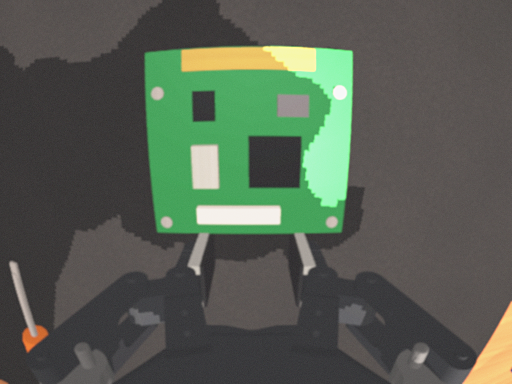

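Call:
arm_command(rot=[[0, 0, -3], [0, 0, -3], [0, 0, -3]], slide=[[8, 0, 1], [8, 0, 0.5], [8, -0.5, 0]], gripper=[40, 40, 40])

```text
clock: 5.47
eef_pos: [488.6, -289.2, -29.1]
tool_rot: [-3.141, 0.005, -1.643]
force: [-1.0, 0.0, -0.3]
width: 39.9
```

Call:
arm_command(rot=[[0, 0, 0], [0, 0, 7], [0, 0, 7], [0, 0, 7], [0, 0, 7]], slide=[[-14, 1, 0], [-4, 0, 36], [4, -8, 0], [6, -8, 0], [6, -8, 0]], gripper=[40, 40, 40, 40, 40])

```text
clock: 5.88
eef_pos: [488.7, -307.4, 5.9]
tool_rot: [3.139, 0.007, -1.136]
force: [-0.3, 0.2, -0.1]
width: 40.0
```

Call:
arm_command(rot=[[0, 0, 7], [0, 0, 7], [0, 0, 7], [0, 0, 7], [0, 0, 7]], slide=[[6, -8, 0], [6, -8, 0], [6, -8, 0], [6, -8, 0], [6, -8, 0]], gripper=[40, 40, 40, 40, 40])

```text
clock: 6.3
eef_pos: [521.4, -348.1, 5.8]
tool_rot: [3.138, 0.006, -0.511]
force: [0.2, 0.4, -0.7]
width: 40.0
```

Call:
arm_command(rot=[[0, 0, 7], [0, 0, 7], [0, 0, 7], [0, 0, 7]], slide=[[6, -7, 0], [6, -7, 0], [6, -4, 0], [6, -3, 0]], gripper=[40, 40, 40, 40])

```text
clock: 6.63
eef_pos: [546.7, -371.5, 4.7]
tool_rot: [3.136, 0.006, -0.012]
force: [-1.2, -0.9, 0.4]
width: 40.1
```

```bash
cat >> h.py <<'E'
def board(name,z,calname='top',save=None):
    """board pose from top camera by colour"""
    im,d=get_image(calname); c=get_calibration(calname); fish=calname=='wrist'
    hsv=cv2.cvtColor(im,cv2.COLOR_RGB2HSV)
    lo,hi=((45,110,70),(80,255,255)) if name=='green' else ((100,120,70),(125,255,255))
    k=cv2.inRange(hsv,lo,hi)
    if save: cv2.imwrite(save,im[...,::-1])
    k=cv2.morphologyEx(k,cv2.MORPH_CLOSE,np.ones((9,9)))
    out=[]
    for cn in cv2.findContours(k,0,1)[0]:
        if cv2.contourArea(cn)<600: continue
        W=toplane(c,cn[:,0].astype(float),z,fish)
        b=cv2.boxPoints(cv2.minAreaRect(W[:,:2].astype(np.float32)))
        e=[b[i]-b[i-1] for i in range(4)]; a=[np.degrees(np.arctan2(v[1],v[0])) for v in e]; a=min(a,key=lambda q:abs(q))
        print(name,calname,'c',b.mean(0).round(1),'yaw',round(a,1),'size',[float(np.linalg.norm(v).round(1)) for v in e[:2]])
    return im
E
python3 -c "
from h import *
plan(538.7,-367,-28,-4.4)
im=board('green',8,'top')
cv2.imwrite('pics/t7.png',cv2.resize(im[80:280,200:440],None,fx=3.3,fy=3)[...,::-1])
"
```

```text
t6.63 p [ 546.7 -371.5    4.7] yaw -0.7 w 40.1 F [-1.2 -0.9  0.4]
 delta [ -8.    4.5 -32.7] rot [ 0.3 -0.4 -3.7]
green top c [ 547.  -290.4] yaw -5.2 size [99.69999694824219, 91.0999984741211]
```

View pics/t7.png

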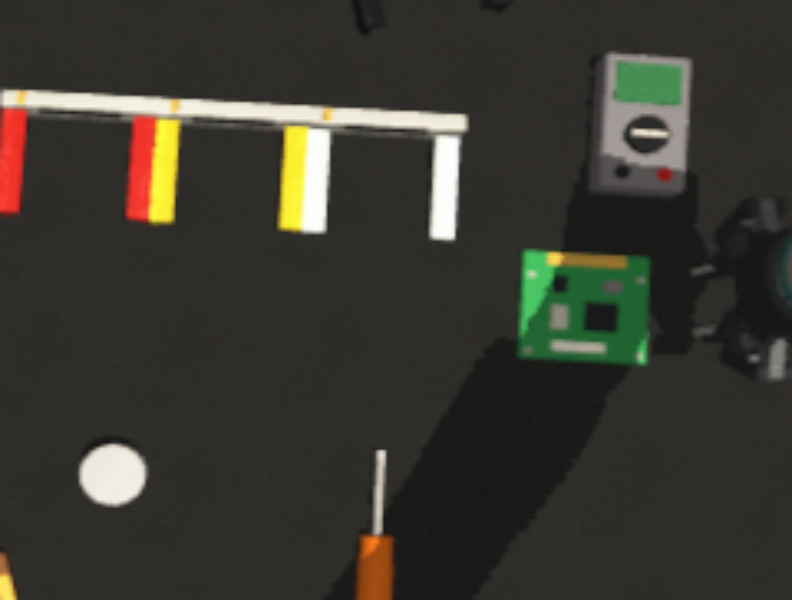

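Call:
arm_command(rot=[[0, 0, -2], [0, 0, -1.7], [0, 0, 0]], slide=[[-3, 1, -13], [-3, 1, -12], [0, 0, -7]], gripper=[40, 40, 40])

```text
clock: 6.93
eef_pos: [544.3, -370.9, -27.1]
tool_rot: [3.135, -0.001, -0.078]
force: [-0.3, 0.3, -0.2]
width: 39.9
```

```bash
python3 -c "
from h import *
plan(540.5,-188.2,-28,-4.6)
print(telemetry.read_state()['qpos'].round(2))
"
```

```text
t6.93 p [ 544.3 -370.9  -27.1] yaw -4.4 w 39.9 F [-0.3  0.3 -0.2]
 delta [ -3.8 182.7  -0.9] rot [ 0.4  0.  -0.2]
[ 0.72  0.94 -0.28  1.63  0.4   0.63  0.14]
```

Call:
arm_command(rot=[[0.4, 0, 0], [0, 0, 0], [0, 0, 0], [0, 0, 0], [0, 0, 0]], slide=[[0, 8, 0], [0, 8, 0], [0, 8, 0], [0, 8, 0], [0, 8, 0]], gripper=[40, 40, 40, 40, 40])

```text
clock: 7.35
eef_pos: [543.1, -327.9, -28.2]
tool_rot: [-3.141, 0.002, -0.079]
force: [0.1, -0.4, -0.3]
width: 40.0
```

Call:
arm_command(rot=[[0, 0, 0], [0, 0, 0], [0, 0, 0], [0, 0, 0], [0, 0, 0]], slide=[[0, 9, 0], [0, 9, 0], [0, 9, 0], [0, 9, 0], [0, 9, 0]], gripper=[40, 40, 40, 40, 40])

```text
clock: 7.77
eef_pos: [544.7, -277.2, -26.3]
tool_rot: [3.141, -0.001, -0.077]
force: [-0.2, -0.6, 0.2]
width: 39.9
```

```bash
python3 -c "
from h import *
plan(540.5,-188.2,-28,-4.6)
im=board('green',8,'top')
cv2.imwrite('pics/t8.png',cv2.resize(im[80:280,200:440],None,fx=3.3,fy=3)[...,::-1])
"
```

```text
t7.77 p [ 544.7 -277.2  -26.3] yaw -4.4 w 39.9 F [-0.2 -0.6  0.2]
 delta [-4.2 89.  -1.7] rot [ 0.   0.1 -0.2]
green top c [ 549.1 -217.5] yaw -4.4 size [97.80000305175781, 90.4000015258789]
```

View pics/t8.png

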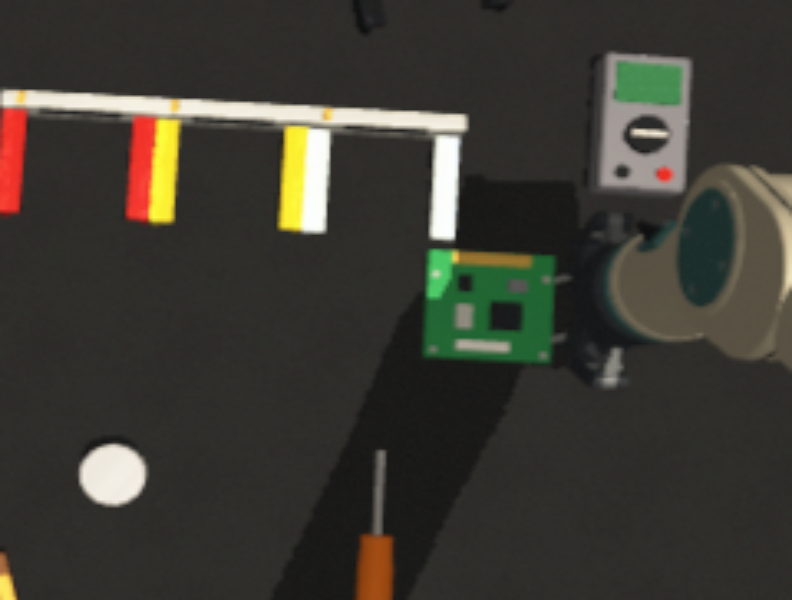

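Call:
arm_command(rot=[[0, 0, 0], [0, 0, 0], [0, 0, 0], [0, 0, 0], [0, 0, 0]], slide=[[-1, 9, -0.5], [-1, 9, -0.5], [-1, 9, 0], [-1, 9, 0], [-1, 9, 0]], gripper=[40, 40, 40, 40, 40])

```text
clock: 8.23
eef_pos: [540.5, -228.7, -26.4]
tool_rot: [3.14, -0.004, -0.078]
force: [0.1, -1.6, -0.1]
width: 40.3
```

```bash
python3 -c "
from h import *
plan(540.5,-188.2,-28,-4.6)
im=board('green',8,'top')
"
```

```text
t8.23 p [ 540.5 -228.7  -26.4] yaw -4.5 w 40.3 F [ 0.1 -1.6 -0.1]
 delta [-0.  40.5 -1.6] rot [ 0.1  0.2 -0.1]
green top c [ 544.9 -169.1] yaw -4.4 size [97.5999984741211, 90.30000305175781]
```

Call:
arm_command(rot=[[0, 0, 0], [0, 0, 0], [0, 0, 0], [0, 0, 0], [0, 0, 0]], slide=[[0, 9, -0.5], [0, 9, -0.5], [0, 8, 0], [0, 6, 0], [0, 3, 0]], gripper=[40, 40, 40, 40, 40])

```text
clock: 8.7
eef_pos: [540.8, -189.5, -26.5]
tool_rot: [3.139, -0.004, -0.076]
force: [-0.2, -0.9, 1.3]
width: 39.9
```

```bash
python3 -c "
from h import *
plan(540.5,-188.2,-28,-4.6)
im=board('green',8,'top')
cv2.imwrite('pics/t9.png',cv2.resize(im[80:280,200:440],None,fx=3.3,fy=3)[...,::-1])
im=board('green',8,'wrist');cv2.imwrite('pics/w9.png',im[...,::-1])
"
```

```text
t8.70 p [ 540.8 -189.5  -26.5] yaw -4.4 w 39.9 F [-0.2 -0.9  1.3]
 delta [-0.3  1.3 -1.5] rot [ 0.2  0.2 -0.2]
green top c [ 545.1 -130.3] yaw -4.8 size [97.30000305175781, 90.9000015258789]
green wrist c [ 546.2 -131.1] yaw -4.6 size [96.0999984741211, 90.0999984741211]
```

View pics/t9.png

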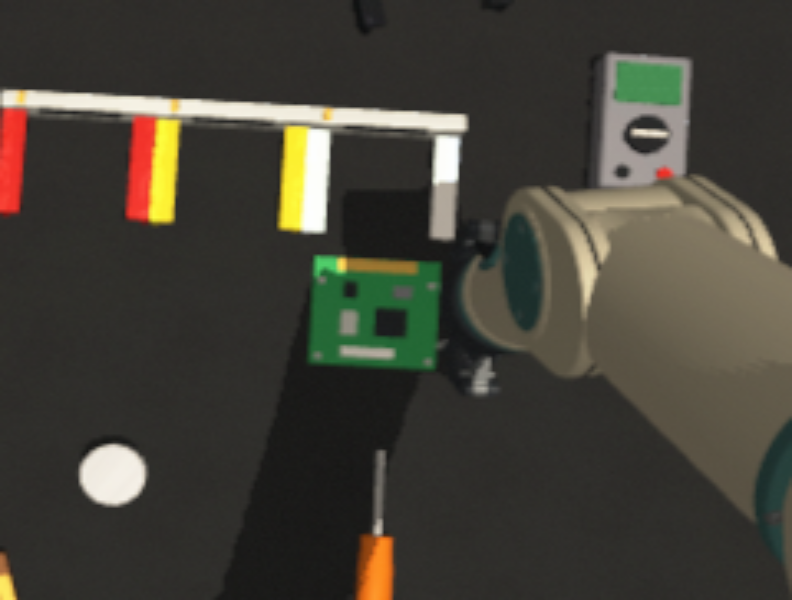

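View pics/w9.png

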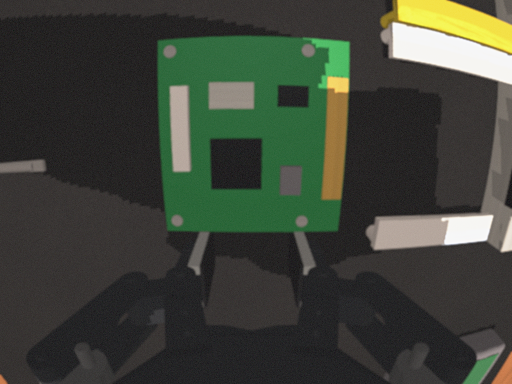

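```bash
python3 -c "
from h import *
c=get_calibration('wrist'); o=np.array([619.46,-19.04]);th=-.081
u=np.array([np.cos(th),np.sin(th)]);n=np.array([-u[1],u[0]])
def rk(p,z):
  W=toplane(c,p,z,True)[:,:2]-o; return np.c_[W@u,W@n].round(1)
print('noses',rk([(371,233),(388,37)],13).tolist())
print('rail edges',rk([(373,221),(373,249),(490,216),(390,24),(388,54)],15).tolist())
print('board corners',rk([(340,231),(348,42),(167,232),(158,41)],8).tolist())
im,d=get_image('wrist')
cv2.imwrite('pics/w9b.png',cv2.resize(im[0:270,330:512],None,fx=2.2*1.5,fy=2.2,interpolation=2)[...,::-1])
"
```

```text
noses [[-1.4, -165.2], [-0.7, -65.9]]
rail edges [[-2.4, -157.4], [0.6, -173.9], [84.4, -157.5], [-0.5, -59.7], [-1.8, -74.8]]
board corners [[-17.4, -165.9], [-19.6, -70.1], [-109.0, -166.7], [-108.6, -70.3]]
```

View pics/w9b.png

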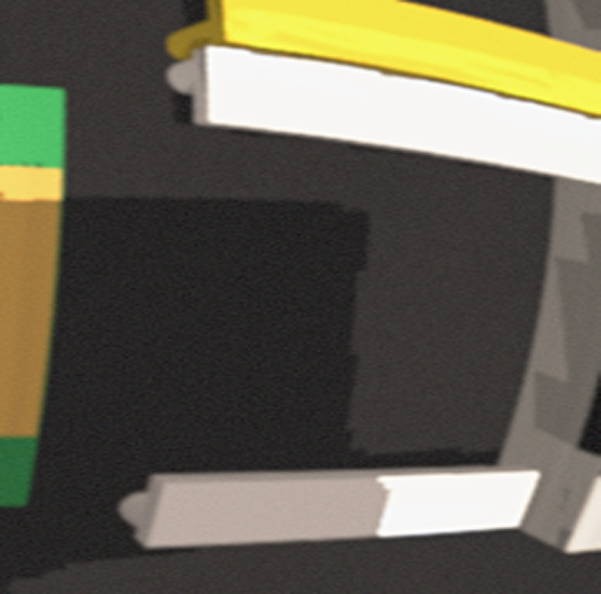

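Call:
arm_command(rot=[[0, 0, 0]], slide=[[0, 2.2, -0.5]], gripper=[40])

```text
clock: 8.93
eef_pos: [540.4, -188.4, -27.4]
tool_rot: [3.139, -0.004, -0.077]
force: [0.2, -0.8, 0.9]
width: 40.0
```

Call:
arm_command(rot=[[0, 0, 0]], slide=[[0, 0, 0]], gripper=[40])

```text
clock: 9.02
eef_pos: [540.2, -187.9, -27.7]
tool_rot: [3.139, -0.003, -0.077]
force: [-0.6, 0.1, -0.0]
width: 39.7
```

```bash
cat >> h.py <<'E'
O=np.array([619.46,-19.04]);TH=-.081
U=np.array([np.cos(TH),np.sin(TH)]);N=np.array([-U[1],U[0]])
def rk(W): W=np.atleast_2d(W)[:,:2]-O; return np.c_[W@U,W@N]
def wr(rx,ry): return O+rx*U+ry*N
def wboard(name,z,crop=None):
    """board edges in rack frame, wrist cam"""
    im,d=get_image('wrist'); c=get_calibration('wrist'); hsv=cv2.cvtColor(im,cv2.COLOR_RGB2HSV)
    lo,hi=((40,90,50),(85,255,255)) if name=='green' else ((98,100,50),(128,255,255))
    k=cv2.morphologyEx(cv2.inRange(hsv,lo,hi),cv2.MORPH_CLOSE,np.ones((13,13)))
    cn=max(cv2.findContours(k,0,1)[0],key=cv2.contourArea)[:,0].astype(float)
    b=cv2.boxPoints(cv2.minAreaRect(toplane(c,cn,z,True)[:,:2].astype(np.float32))); r=rk(b)
    e=[b[i]-b[i-1] for i in range(4)]; a=min([np.degrees(np.arctan2(v[1],v[0])) for v in e],key=abs)
    print(name,'rack c',r.mean(0).round(1),'yaw err deg',round(a-np.degrees(TH),1),[float(np.linalg.norm(v).round(1)) for v in e[:2]])
    return im
E
python3 -c "
from h import *
im=wboard('green',8)
print(telemetry.read_state()['eef_pos'])"
```

```text
green rack c [ -64.3 -115.8] yaw err deg 0.1 [96.5999984741211, 90.5999984741211]
[ 540.13667947 -188.25884149  -27.66694108]
```

Call:
arm_command(rot=[[0, 0, 0], [0, 0, -7], [0, 0, -7], [0, 0, -7], [0, 0, -7]], slide=[[-1, -14, 0], [0, -3, 36], [-6, 7, 0], [-6, 8, 0], [-6, 8, 0]], gripper=[40, 40, 40, 40, 40])

```text
clock: 9.48
eef_pos: [519.6, -184.4, 5.8]
tool_rot: [-3.14, 0.001, -0.577]
force: [-0.6, 1.0, 0.0]
width: 40.3
```

Call:
arm_command(rot=[[0, 0, -7], [0, 0, -7], [0, 0, -7], [0, 0, -7], [0, 0, -7]], slide=[[-6, 8, 0], [-6, 8, 0], [-6, 8, 0], [-6, 8, 0], [-6, 8, 0]], gripper=[40, 40, 40, 40, 40])

```text
clock: 9.9
eef_pos: [487.8, -144.0, 5.6]
tool_rot: [-3.139, 0.001, -1.201]
force: [1.0, -0.2, -0.0]
width: 39.9
```

Call:
arm_command(rot=[[0, 0, -7], [0, 0, -7], [0, 0, -7]], slide=[[-6, 7, 0], [-6, 7, 0], [-6, 0, 0]], gripper=[40, 40, 40])

```text
clock: 10.15
eef_pos: [468.6, -127.3, 5.4]
tool_rot: [-3.14, 0.003, -1.574]
force: [-0.5, 0.2, 1.3]
width: 39.7
```

```bash
python3 -c "
from h import *
print(wr(-140,-116))
plan(*wr(-140,-116),-28,-94.6)
im=wboard('green',8)"
```

```text
[ 470.53329011 -123.33206624]
t10.15 p [ 468.6 -127.3    5.4] yaw -90.2 w 39.7 F [-0.5  0.2  1.3]
 delta [  1.9   4.  -33.4] rot [-0.2  0.1 -4.4]
green rack c [ -66.1 -116.8] yaw err deg -0.0 [96.9000015258789, 90.5999984741211]
```

Call:
arm_command(rot=[[0, 0, -2.2], [0, 0, -2.2], [0, 0, 0]], slide=[[1, 2, -14], [1, 2, -13], [0, 0, -6]], gripper=[40, 40, 40])

```text
clock: 10.45
eef_pos: [469.9, -124.4, -27.3]
tool_rot: [-3.139, 0.002, -1.655]
force: [0.5, -0.1, 1.2]
width: 39.9
```

```bash
python3 -c "
from h import *
plan(*wr(-110,-116.3),-28,-94.6); print(rk(telemetry.read_state()['eef_pos']))
im=wboard('green',8); cv2.imwrite('pics/w10.png',im[...,::-1])"
```

```text
t10.45 p [ 469.9 -124.4  -27.3] yaw -94.8 w 39.9 F [ 0.5 -0.1  1.2]
 delta [30.5 -1.7 -0.7] rot [-0.1  0.1  0.2]
[[-140.5341501  -117.11906501]]
green rack c [ -64.9 -115.4] yaw err deg 0.3 [96.0999984741211, 90.0999984741211]
```

View pics/w10.png

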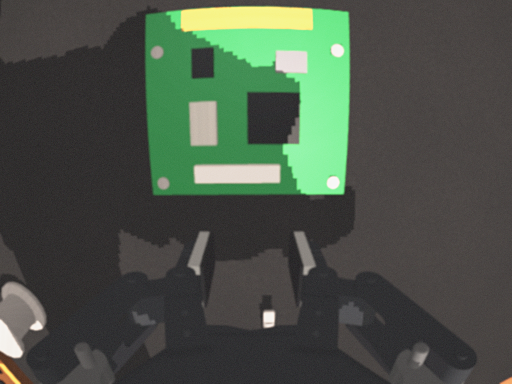

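Call:
arm_command(rot=[[0, 0, 0], [0, 0, 0], [0, 0, 0], [0, 0, 0], [0, 0, 0]], slide=[[9, -0.6, 0], [8, -0.6, 0], [8, -0.6, 0], [8, -0.6, 0], [8, -0.6, 0]], gripper=[40, 40, 40, 40, 40])

```text
clock: 10.92
eef_pos: [513.2, -128.6, -27.5]
tool_rot: [3.141, 0.002, -1.65]
force: [-0.7, 1.2, -0.2]
width: 39.6
```

Call:
arm_command(rot=[[0, 0, 0], [0, 0, 0], [0, 0, 0]], slide=[[8, -0.6, 0], [8, -0.6, 0], [4, -0.3, 0]], gripper=[40, 40, 40])

```text
clock: 11.17
eef_pos: [538.0, -130.6, -26.6]
tool_rot: [-3.139, 0.001, -1.648]
force: [-0.7, 0.5, 0.3]
width: 40.3
```

```bash
python3 -c "
from h import *
plan(*wr(-11,-116.3),-28,-94.6); print(rk(telemetry.read_state()['eef_pos']))
im=wboard('green',8); cv2.imwrite('pics/w11.png',im[...,::-1]); board('green',8)"
```

```text
t11.17 p [ 538.  -130.6  -26.6] yaw -94.4 w 40.3 F [-0.7  0.5  0.3]
 delta [61.1 -3.5 -1.4] rot [-0.1  0.2 -0.2]
[[ -72.21076175 -117.80553769]]
green rack c [ -15.6 -115.7] yaw err deg 0.5 [97.0, 90.80000305175781]
```

View pics/w11.png

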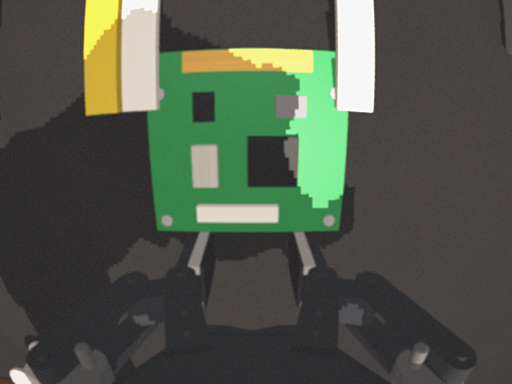

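Call:
arm_command(rot=[[0, 0, -0.3], [0, 0, 0], [0, 0, 0], [0, 0, 0], [0, 0, 0]], slide=[[8, -0.6, -0.5], [8, -0.6, -0.5], [8, -0.6, 0], [8, -0.6, 0], [8, -0.6, 0]], gripper=[40, 40, 40, 40, 40])

```text
clock: 11.68
eef_pos: [575.9, -133.3, -28.1]
tool_rot: [3.137, 0.003, -1.655]
force: [-1.2, 0.7, 0.4]
width: 40.1
```

Call:
arm_command(rot=[[0, 0, 0], [0, 0, 0]], slide=[[6, -0.5, 0], [5, -0.4, 0]], gripper=[40, 40])

```text
clock: 11.85
eef_pos: [589.4, -134.3, -28.1]
tool_rot: [3.138, 0.003, -1.655]
force: [-1.3, 0.7, 0.9]
width: 39.7
```

```bash
python3 -c "
from h import *
plan(*wr(-11,-116.3),-28,-94.6); print(rk(telemetry.read_state()['eef_pos']))
im,d=get_image('wrist'); cv2.imwrite('pics/w12.png',im[...,::-1])"
```

```text
t11.85 p [ 589.4 -134.3  -28.1] yaw -94.8 w 39.7 F [-1.3  0.7  0.9]
 delta [9.7 0.3 0.1] rot [-0.2 -0.2  0.2]
[[ -20.65734181 -117.34957639]]
```

View pics/w12.png

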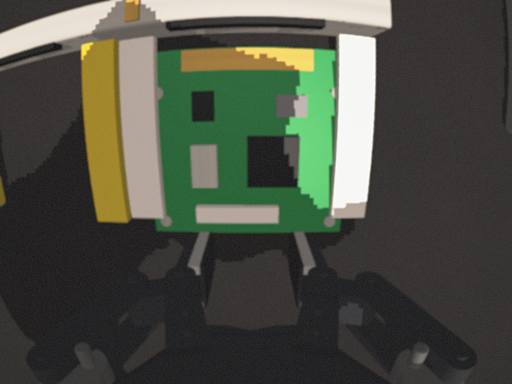

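Call:
arm_command(rot=[[0, 0, 0], [0, 0, 0]], slide=[[3, -0.2, 0], [3, -0.2, 0]], gripper=[40, 40])

```text
clock: 12.07
eef_pos: [597.1, -134.8, -28.2]
tool_rot: [3.139, 0.002, -1.655]
force: [-1.3, 0.1, 0.3]
width: 40.1
```

Call:
arm_command(rot=[[0, 0, 0]], slide=[[2, -0.2, 0]], gripper=[40])

```text
clock: 12.15
eef_pos: [597.9, -134.9, -28.4]
tool_rot: [3.137, 0.003, -1.655]
force: [-6.7, 0.1, 4.0]
width: 40.0
```

Call:
arm_command(rot=[[0, 0, 0]], slide=[[2, -0.2, 0]], gripper=[40])

```text
clock: 12.23
eef_pos: [597.8, -134.9, -28.5]
tool_rot: [3.132, 0.003, -1.655]
force: [-6.7, 1.1, 4.7]
width: 40.3
```

```bash
python3 -c "
from h import *
print(rk(telemetry.read_state()['eef_pos']),telemetry.read_state()['force'])
im,d=get_image('wrist'); cv2.imwrite('pics/w13.png',cv2.resize(im[0:260,60:400],None,fx=2.3,fy=2.3,interpolation=2)[...,::-1])"
```

```text
[[ -12.22117038 -117.18883339]] [-6.69989626  1.081885    4.70469661]
```

View pics/w13.png

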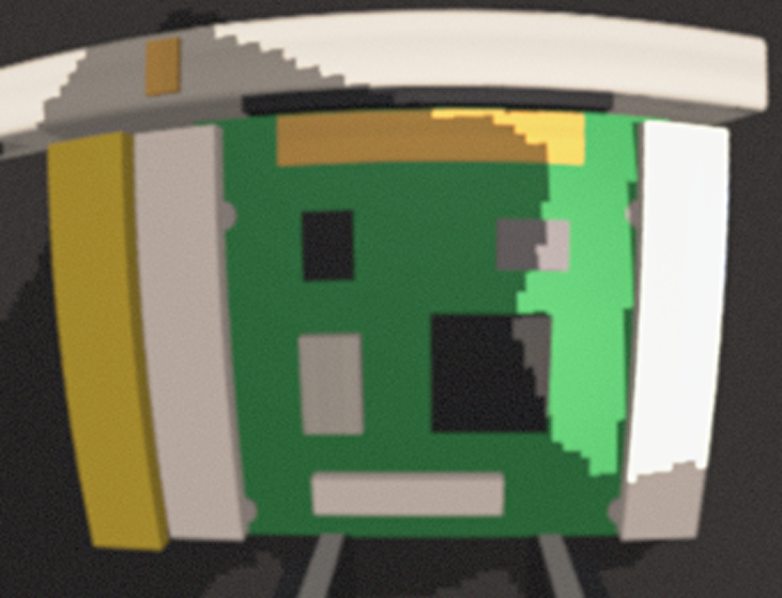

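Call:
arm_command(rot=[[0, 0, 0], [0, 0, 0], [0, 0, 0], [0, 0, 0], [0, 0, 0]], slide=[[-12, 1, 0], [-10, 0, 35], [-10, 10, 35], [-17, 34, 5], [-17, 34, 0]], gripper=[40, 40, 40, 40, 40])

```text
clock: 12.7
eef_pos: [534.8, -64.9, 47.5]
tool_rot: [3.141, -0.004, -1.668]
force: [-0.2, 0.8, -1.3]
width: 39.9
```

Call:
arm_command(rot=[[0, 0, 0], [0, 0, 0], [0, 0, 0], [0, 0, 0], [0, 0, 0]], slide=[[-17, 34, 0], [-17, 34, 0], [-17, 34, 0], [-17, 34, 0], [-17, 34, 0]], gripper=[40, 40, 40, 40, 40])

```text
clock: 13.12
eef_pos: [452.5, 109.6, 51.2]
tool_rot: [-3.125, -0.002, -1.676]
force: [1.0, -0.2, -0.3]
width: 40.3
```

```bash
python3 -c "
from h import *
plan(372.7,278.5,40,-96.5); print(telemetry.read_state()['qpos'].round(2))
board('green',8);board('blue',14);board('blue',14,'wrist','pics/w14.png')"
```

```text
t13.12 p [452.5 109.6  51.2] yaw -96.0 w 40.3 F [ 1.  -0.2 -0.3]
 delta [-79.8 168.9 -11.2] rot [ 0.2  0.9 -0.5]
[-0.5   0.65  0.29  2.17 -0.47  0.37 -1.51]
green top c [ 651.3 -135.5] yaw -3.2 size [93.80000305175781, 91.19999694824219]
blue wrist c [449.1 262. ] yaw -7.1 size [103.0, 93.9000015258789]
```

View pics/w14.png

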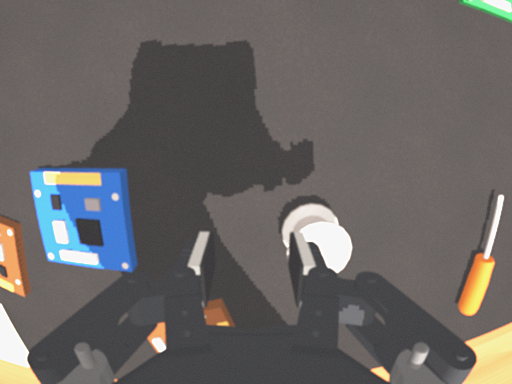

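Call:
arm_command(rot=[[0, 0, 0], [0, 0, 0], [0, 1, 0], [0, 3, 0], [0, 3, 0]], slide=[[-16, 34, -2], [-16, 34, -2], [-16, 34, -2], [-16, 34, -2], [-16, 33, -3]], gripper=[40, 40, 40, 40, 40])

```text
clock: 13.68
eef_pos: [379.9, 273.4, 42.3]
tool_rot: [3.047, -0.019, -1.694]
force: [1.3, -0.7, -1.3]
width: 39.5
```

```bash
python3 -c "
from h import *
plan(372.7,278.5,40,-96.5); print(telemetry.read_state()['qpos'].round(3))
board('blue',14,'wrist','pics/w15.png')"
```

```text
t13.68 p [379.9 273.4  42.3] yaw -97.0 w 39.5 F [ 1.3 -0.7 -1.3]
 delta [-7.2  5.1 -2.3] rot [ 0.5 -5.5  0.6]
[-0.871  0.706  0.346  2.071 -0.539  0.546 -1.805]
blue wrist c [443.3 277.9] yaw -6.4 size [96.30000305175781, 90.0999984741211]
```

View pics/w15.png

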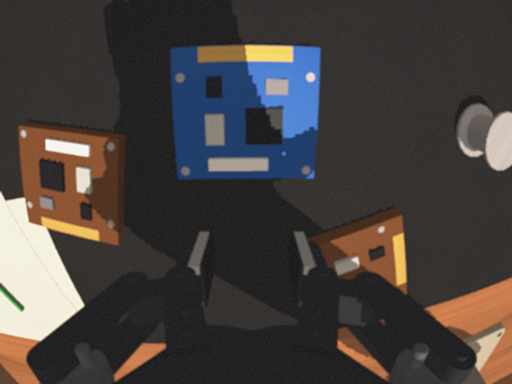

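```bash
python3 - <<'E'
s=open('h.py').read()
s=s.replace("im,d=get_image(calname); c=get_calibration(calname);","c=get_calibration(calname); im,d=get_image(calname);")
s=s.replace("im,d=get_image('wrist'); c=get_calibration('wrist'); hsv","c=get_calibration('wrist'); im,d=get_image('wrist'); hsv")
open('h.py','w').write(s)
E
python3 -c "
from h import *
plan(372.7,278.5,40,-96.5)
c=get_calibration('wrist')
board('blue',14,'wrist','pics/w16.png')
print(toplane(c,[(315,237),(398,209),(125,135),(119,243)],12,True).round(1))
print(toplane(c,[(478,130),(178,180),(314,178)],14,True).round(1))
im=board('blue',14); cv2.imwrite('pics/t16.png',cv2.resize(im[150:330,50:290],None,fx=3.3,fy=3.3)[...,::-1])
"
```

```text
t13.73 p [378.  281.9  41.3] yaw -96.6 w 40.1 F [ 0.4  6.3 -1.4]
 delta [-5.3 -3.4 -1.3] rot [ 0.2 -5.7  0.1]
blue wrist c [445.2 268.5] yaw -7.0 size [96.5, 90.69999694824219]
[[342.7 235.   12. ]
 [357.7 164.7  12. ]
 [440.7 362.9  12. ]
 [354.1 394.6  12. ]]
[[420.   89.7  14. ]
 [403.1 330.2  14. ]
 [393.1 235.1  14. ]]
blue top c [443.4 269.8] yaw -6.9 size [100.0, 92.19999694824219]
```

View pics/t16.png

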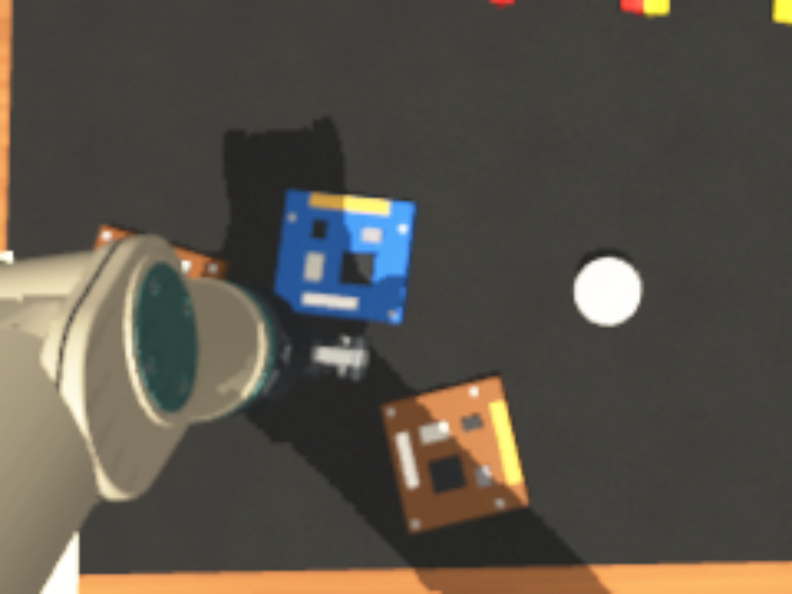

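Call:
arm_command(rot=[[0, 0, 0], [0, 0, 0], [0, 0, 0]], slide=[[-4, -3, -18], [-1, -1, -15], [0, 0, -12]], gripper=[40, 40, 40])

```text
clock: 14.08
eef_pos: [382.6, 267.8, -2.4]
tool_rot: [3.061, -0.014, -1.694]
force: [-0.1, 0.4, 0.5]
width: 40.2
```

```bash
python3 -c "
from h import *
plan(372.7,278.5,-26,-97); print(telemetry.read_state()['qpos'].round(3))
"
```

```text
t14.08 p [382.6 267.8  -2.4] yaw -97.0 w 40.2 F [-0.1  0.4  0.5]
 delta [ -9.9  10.7 -23.6] rot [ 0.3 -4.7  0.1]
[-0.812  0.778  0.268  2.1   -0.596  0.418 -1.744]
```

Call:
arm_command(rot=[[0, 0.6, 0], [0, 0.6, 0]], slide=[[-5, 5, -4], [-5, 5, -4]], gripper=[40, 40])

```text
clock: 14.25
eef_pos: [375.0, 272.9, -11.5]
tool_rot: [3.041, -0.02, -1.702]
force: [-0.3, 1.3, 0.6]
width: 40.0
```

```bash
python3 -c "
from h import *
plan(372.7,278.5,-26,-97); print(telemetry.read_state()['qpos'].round(3),telemetry.read_state()['qd'].round(3))
"
```

```text
t14.25 p [375.  272.9 -11.5] yaw -97.5 w 40.0 F [-0.3  1.3  0.6]
 delta [ -2.3   5.6 -14.5] rot [ 0.4 -5.9  0.6]
[-0.814  0.798  0.257  2.093 -0.607  0.425 -1.753] [-0.023  0.122 -0.061 -0.048 -0.069  0.039 -0.052]
```

Call:
arm_command(rot=[[0, 0, 0], [0, 0, 0.5], [0, 0, 0]], slide=[[-1, 3, -6], [-1, 3, -5], [0, 0, -3]], gripper=[40, 40, 40])

```text
clock: 14.5
eef_pos: [374.4, 279.0, -25.9]
tool_rot: [3.042, -0.019, -1.695]
force: [-0.8, 0.9, 0.3]
width: 39.7
```

```bash
python3 -c "
from h import *
plan(372.7,278.5,-26,-97); print(telemetry.read_state()['qpos'].round(3))
board('blue',14,'wrist','pics/w17.png')
"
```

```text
t14.50 p [374.4 279.  -25.9] yaw -97.1 w 39.7 F [-0.8  0.9  0.3]
 delta [-1.7 -0.5 -0.1] rot [ 0.4 -5.8  0.2]
[-0.81   0.826  0.235  2.088 -0.621  0.397 -1.746]
blue wrist c [445.  268.7] yaw -7.0 size [96.4000015258789, 90.5]
```

View pics/w17.png

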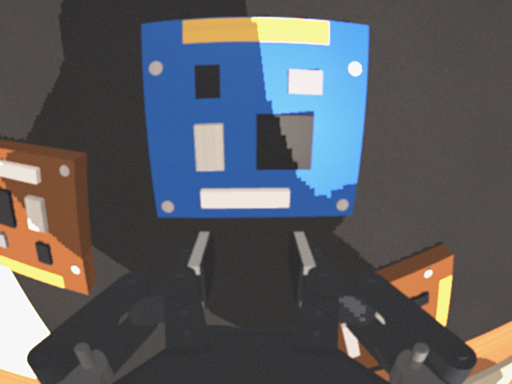

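Call:
arm_command(rot=[[0, 0, 0], [0, 0, 0], [0, 0, 0], [0, 0, 0.4], [0, 0, 0.4]], slide=[[7, -0.8, 0], [7, -0.8, 0], [8, -0.9, 0], [8, -0.9, 0], [8, -0.9, 0]], gripper=[40, 40, 40, 40, 40])

```text
clock: 14.97
eef_pos: [413.7, 273.9, -25.6]
tool_rot: [3.04, -0.021, -1.679]
force: [-1.2, -0.2, -0.2]
width: 40.2
```

Call:
arm_command(rot=[[0, -1, 0.4], [0, -1, 0.4], [0, -1, 0.4], [0, -1, 0], [0, -1, 0]], slide=[[8, -0.8, 0], [8, -0.8, 0], [8, -0.8, 0], [8, -0.7, 0], [8, -0.7, 0]], gripper=[40, 40, 40, 40, 40])

```text
clock: 15.38
eef_pos: [460.2, 269.0, -25.3]
tool_rot: [3.137, -0.012, -1.658]
force: [-1.4, -0.2, -0.4]
width: 39.8
```

```bash
python3 -c "
from h import *
plan(*wr(-68-56,265),-26,-94.6); print(telemetry.read_state()['qpos'].round(3))
wboard('blue',14)
"
```

```text
t15.38 p [460.2 269.  -25.3] yaw -95.0 w 39.8 F [-1.4 -0.2 -0.4]
 delta [ 57.1 -13.9  -0.7] rot [ 0.6 -0.3  0.4]
[-0.77   0.849  0.285  1.987 -0.565  0.393 -1.705]
blue rack c [-125.6  272.3] yaw err deg -0.3 [96.69999694824219, 90.69999694824219]
```

Call:
arm_command(rot=[[0.5, 0, 0.3], [0, 0, 0], [0, 0, 0], [0, 0, 0], [0, 0, 0]], slide=[[8, -0.7, 0], [9, -0.7, 0], [9, -0.7, 0], [9, -0.7, 0], [9, -0.7, 0]], gripper=[40, 40, 40, 40, 40])

```text
clock: 15.85
eef_pos: [506.3, 265.4, -25.1]
tool_rot: [3.135, -0.002, -1.651]
force: [-0.9, 0.2, -1.3]
width: 39.7
```

Call:
arm_command(rot=[[0, 0, 0], [0, 0, 0]], slide=[[6, -0.5, 0], [3, -0.2, 0]], gripper=[40, 40])

```text
clock: 16.02
eef_pos: [519.3, 264.0, -25.0]
tool_rot: [3.138, -0.002, -1.652]
force: [-0.5, 0.1, 0.2]
width: 39.9
```

```bash
python3 -c "
from h import *
s=telemetry.read_state();plan(*s['eef_pos'],-94.6);print(s['qpos'].round(3))
im=wboard('blue',14)
"
```

```text
t16.02 p [519.3 264.  -25. ] yaw -94.7 w 39.9 F [-0.5  0.1  0.2]
 delta [0. 0. 0.] rot [ 0.1 -0.2  0.1]
[-0.71   0.886  0.31   1.856 -0.53   0.487 -1.684]
blue rack c [-66.3 271.5] yaw err deg 0.1 [96.80000305175781, 90.69999694824219]
```

Call:
arm_command(rot=[[0, 0, 0], [0, 0, 7], [0, 0, 7], [0, 0, 7], [0, 0, 7]], slide=[[-14, 1, 0], [-2, 0, 38], [4, 7, 0], [6, 7, 0], [6, 7, 0]], gripper=[40, 40, 40, 40, 40])

```text
clock: 16.48
eef_pos: [520.4, 283.4, 13.5]
tool_rot: [3.139, -0.007, -1.153]
force: [0.5, -0.5, 0.8]
width: 40.2
```

Call:
arm_command(rot=[[0, 0, 7], [0, 0, 7], [0, 0, 7], [0, 0, 7], [0, 0, 7]], slide=[[6, 7, 0], [6, 7, 0], [6, 7, 0], [6, 7, 0], [6, 7, 0]], gripper=[40, 40, 40, 40, 40])

```text
clock: 16.9
eef_pos: [553.0, 320.5, 14.8]
tool_rot: [3.141, -0.01, -0.527]
force: [0.0, 0.5, -0.3]
width: 40.1
```

Call:
arm_command(rot=[[0, 0, 7], [0, 0, 7], [0, 0, 4]], slide=[[7, 4, 0], [7, 2, 0], [6, 0, 0]], gripper=[40, 40, 40])

```text
clock: 17.15
eef_pos: [574.1, 329.5, 15.1]
tool_rot: [-3.14, -0.011, -0.2]
force: [0.7, -0.3, 0.6]
width: 39.7
```

```bash
python3 -c "
from h import *
plan(582,335.2,-26,-4.6); print(telemetry.read_state()['qpos'].round(3))
im=board('blue',14); cv2.imwrite('pics/t18.png',cv2.resize(im[80:280,50:290],None,fx=3.3,fy=3)[...,::-1])
"
```

```text
t17.15 p [574.1 329.5  15.1] yaw -11.5 w 39.7 F [ 0.7 -0.3  0.6]
 delta [  7.9   5.7 -41.1] rot [-0.   0.6  6.9]
[-0.569  0.865  0.004  1.624  0.005  0.644 -0.772]
blue top c [574. 258.] yaw -4.6 size [100.0999984741211, 91.69999694824219]
```

View pics/t18.png

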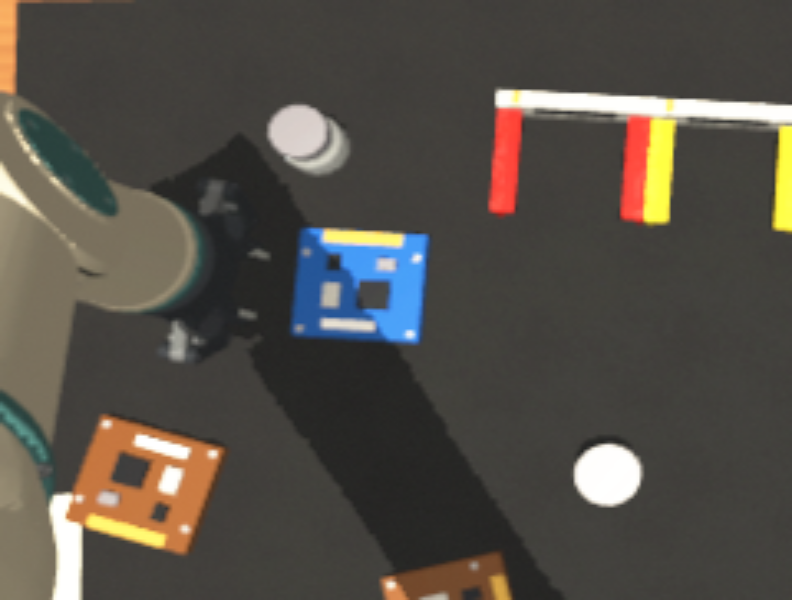

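Call:
arm_command(rot=[[0, 0.6, 5], [0, 0, 2], [0, 0, 0], [0, 0, 0]], slide=[[4, 4, -10], [3, 3, -14], [0, 0, -12], [0, 0, -4]], gripper=[40, 40, 40, 40])

```text
clock: 17.53
eef_pos: [584.5, 335.6, -25.9]
tool_rot: [-3.139, -0.005, -0.082]
force: [0.1, -0.8, 0.4]
width: 39.7
```

```bash
python3 -c "
from h import *
s=telemetry.read_state(); b=wr(-66,59+0); print(rk(s['eef_pos']).round(1))
plan(*b,-27,-4.6)
"
```

```text
[[-63.5 350.7]]
t17.53 p [584.5 335.6 -25.9] yaw -4.7 w 39.7 F [ 0.1 -0.8  0.4]
 delta [ -26.1 -290.5   -1.1] rot [-0.1  0.3  0.1]
```

Call:
arm_command(rot=[[0, 0, 0], [0, 0, 0], [0, 0, 0], [0, 0, 0], [0, 0, 0]], slide=[[-0.8, -8, 0], [-0.8, -8, 0], [-0.8, -9, 0], [-0.8, -10, 0], [-0.9, -11, 0]], gripper=[40, 40, 40, 40, 40])

```text
clock: 17.95
eef_pos: [576.3, 288.2, -28.3]
tool_rot: [-3.14, -0.002, -0.082]
force: [0.3, 0.2, -0.0]
width: 40.0
```

Call:
arm_command(rot=[[0, 0, 0], [0, 0, 0], [0, 0, 0], [0, 0, 0], [0, 0, 0]], slide=[[-0.9, -11, 0], [-0.9, -11, 0], [-0.9, -11, 0], [-0.9, -11, 0], [-0.9, -11, 0]], gripper=[40, 40, 40, 40, 40])

```text
clock: 18.37
eef_pos: [572.1, 225.4, -26.5]
tool_rot: [-3.14, -0.004, -0.085]
force: [0.4, 0.5, 0.4]
width: 40.2
```

```bash
cat >> h.py <<'E'
def tb(name,z):
    c=get_calibration('top'); im,d=get_image('top'); hsv=cv2.cvtColor(im,cv2.COLOR_RGB2HSV)
    lo,hi=((40,90,50),(85,255,255)) if name=='green' else ((98,100,50),(128,255,255))
    k=cv2.morphologyEx(cv2.inRange(hsv,lo,hi),cv2.MORPH_CLOSE,np.ones((9,9)))
    cs=[q for q in cv2.findContours(k,0,1)[0] if 400<cv2.contourArea(q)<3000]
    for cn in cs:
        b=cv2.boxPoints(cv2.minAreaRect(toplane(c,cn[:,0].astype(float),z)[:,:2].astype(np.float32))); r=rk(b)
        e=[b[i]-b[i-1] for i in range(4)]; a=min([np.degrees(np.arctan2(v[1],v[0])) for v in e],key=abs)
        print(name,'top rack c',r.mean(0).round(1),'yaw err',round(a-np.degrees(TH),1),[float(np.linalg.norm(v).round(1)) for v in e[:2]])
    return im
E
python3 -c "
from h import *
s=telemetry.read_state(); print(rk(s['eef_pos']).round(1),s['eef_pos'],s['force'])
plan(*wr(-66,59),-27,-4.6)
im=tb('blue',14); cv2.imwrite('pics/t19.png',cv2.resize(im[80:280,50:290],None,fx=3.3,fy=3)[...,::-1])
"
```

```text
[[-67.  239.8]] [572.08078968 225.35342944 -26.47810394] [0.43592355 0.50605629 0.44456144]
t18.37 p [572.1 225.4 -26.5] yaw -4.9 w 40.2 F [0.4 0.5 0.4]
 delta [ -13.6 -180.2   -0.5] rot [-0.1  0.2  0.3]
blue top rack c [-67.8 181.5] yaw err -0.0 [99.80000305175781, 92.9000015258789]
```

View pics/t19.png

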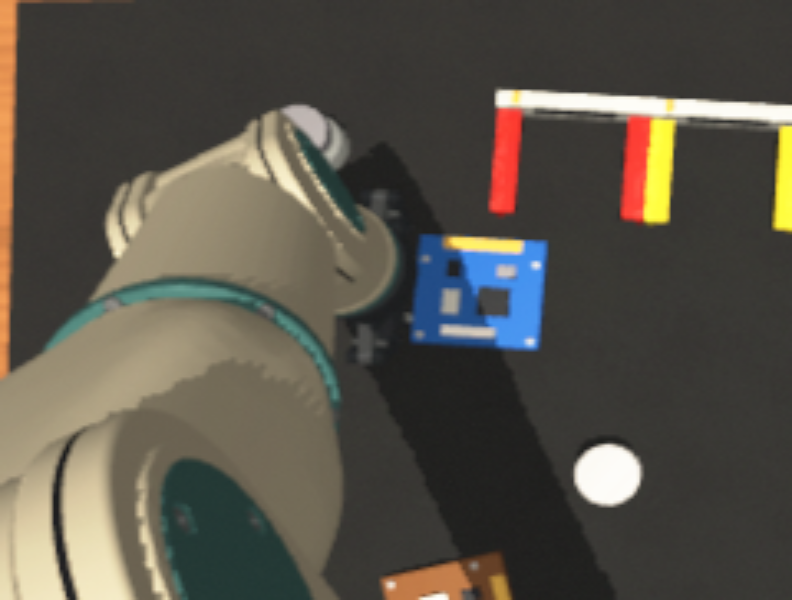

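Call:
arm_command(rot=[[0, 0, 0.2], [0, 0, 0], [0, 0, 0], [0, 0, 0], [0, 0, 0]], slide=[[-0.9, -11, 0], [-0.9, -11, 0], [-0.9, -11, 0], [-0.9, -11, 0], [-0.9, -11, 0]], gripper=[40, 40, 40, 40, 40])

```text
clock: 18.83
eef_pos: [567.4, 163.7, -26.3]
tool_rot: [-3.141, -0.004, -0.082]
force: [0.0, 0.5, 0.1]
width: 40.3
```

Call:
arm_command(rot=[[0, 0, 0], [0, 0, 0], [0, 0, 0], [0, 0, 0], [0, 0, 0]], slide=[[-0.9, -11, 0], [-0.9, -11, 0], [-0.9, -11, 0], [-0.9, -11, 0], [-0.9, -11, 0]], gripper=[40, 40, 40, 40, 40])

```text
clock: 19.25
eef_pos: [562.3, 102.5, -26.3]
tool_rot: [-3.141, -0.004, -0.083]
force: [0.7, 1.1, -0.3]
width: 40.1
```

```bash
python3 -c "
from h import *
s=telemetry.read_state(); print(rk(s['eef_pos']).round(1),s['eef_pos'],s['force'])
plan(*wr(-66,58.5),-27,-4.6)
im=tb('blue',14)
"
```

```text
[[-66.8 116.5]] [562.25751341 102.4546056  -26.31988426] [ 0.73470048  1.12987781 -0.34844181]
t19.25 p [562.3 102.5 -26.3] yaw -4.7 w 40.1 F [ 0.7  1.1 -0.3]
 delta [ -3.8 -57.8  -0.7] rot [-0.   0.2  0.1]
blue top rack c [-67.   44.5] yaw err -0.1 [70.69999694824219, 93.5999984741211]
```

Call:
arm_command(rot=[[0, 0, 0], [0, 0, 0], [0, 0, 0], [0, 0, 0], [0, 0, 0]], slide=[[-0.8, -10, 0], [-0.8, -10, 0], [-0.8, -10, 0], [-0.8, -9, 0], [-0.5, -6, 0]], gripper=[40, 40, 40, 40, 40])

```text
clock: 19.72
eef_pos: [557.9, 50.0, -26.4]
tool_rot: [3.14, -0.004, -0.085]
force: [1.1, 0.1, -0.5]
width: 40.3
```

Call:
arm_command(rot=[[0, 0, 0], [0, 0, 0]], slide=[[-0.4, -4, 0], [0, 0, 0]], gripper=[40, 40])

```text
clock: 19.88
eef_pos: [557.2, 43.2, -26.4]
tool_rot: [3.139, -0.003, -0.087]
force: [0.1, 0.1, 0.5]
width: 40.1
```

```bash
python3 -c "
from h import *
s=telemetry.read_state(); print(rk(s['eef_pos']).round(1),s['eef_pos'],s['force'])
plan(*wr(-66,58.5),-27,-4.6)
im=tb('blue',14); cv2.imwrite('pics/t20.png',cv2.resize(im[80:280,150:390],None,fx=3.3,fy=3)[...,::-1])
"
```

```text
[[-67.  57.]] [557.2480266   43.16029613 -26.35335116] [0.08283639 0.07991426 0.46099626]
t19.88 p [557.2  43.2 -26.4] yaw -5.0 w 40.1 F [0.1 0.1 0.5]
 delta [ 1.2  1.4 -0.6] rot [0.1 0.2 0.4]
```

View pics/t20.png

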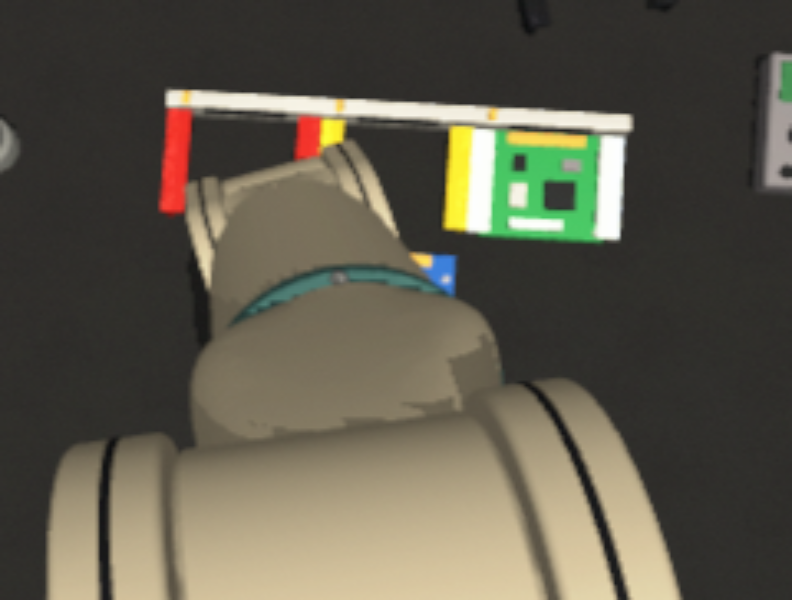

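Call:
arm_command(rot=[[0, 0, 0], [0, 0, -7], [0, 0, -7], [0, 0, -7], [0, 0, -7]], slide=[[1, 14, 0], [0, 2, 40], [-6, -6, 0], [-6, -7, 0], [-7, -7, 0]], gripper=[40, 40, 40, 40, 40])

```text
clock: 20.35
eef_pos: [538.3, 43.4, 10.8]
tool_rot: [-3.141, 0.004, -0.586]
force: [0.1, -0.2, 0.8]
width: 39.9
```

Call:
arm_command(rot=[[0, 0, -7], [0, 0, -7], [0, 0, -7], [0, 0, -7], [0, 0, -7]], slide=[[-7, -7, 0], [-7, -7, 0], [-7, -7, 0], [-7, -7, 0], [-7, -7, 0]], gripper=[40, 40, 40, 40, 40])

```text
clock: 20.77
eef_pos: [502.6, 10.5, 11.5]
tool_rot: [-3.139, 0.004, -1.212]
force: [0.2, 0.8, 0.1]
width: 40.1
```

Call:
arm_command(rot=[[0, 0, -7], [0, 0, -7], [0, 0, -4]], slide=[[-7, -4, 0], [-7, -3, 0], [-3, 0, 0]], gripper=[40, 40, 40])

```text
clock: 21.02
eef_pos: [484.0, 3.0, 11.7]
tool_rot: [-3.14, 0.004, -1.538]
force: [-0.4, 0.4, -0.7]
width: 39.9
```

```bash
python3 -c "
from h import *
plan(*wr(-142,0),-26,-94.6); print(telemetry.read_state()['qpos'].round(3))
im=wboard('blue',14); cv2.imwrite('pics/w21.png',im[...,::-1])
"
```

```text
t21.02 p [484.    3.   11.7] yaw -88.1 w 39.9 F [-0.4  0.4 -0.7]
 delta [ -6.1 -10.6 -37.7] rot [-0.2  0.1 -6.5]
[-0.193  0.732  0.197  2.123 -0.437  0.323 -1.168]
blue rack c [-65.8  -2.2] yaw err deg -0.3 [97.0, 91.30000305175781]
```

View pics/w21.png

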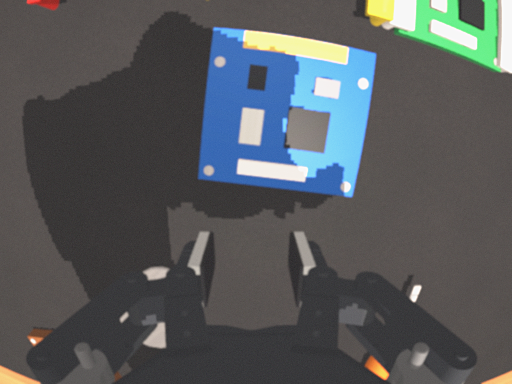

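Call:
arm_command(rot=[[0, 2, -3.2], [0, 2, -3.2], [0, 0, 0]], slide=[[1, -5, 0], [1, -5, 0], [1, 0, 0]], gripper=[40, 40, 40])

```text
clock: 21.32
eef_pos: [485.6, -4.6, 12.0]
tool_rot: [3.069, 0.004, -1.648]
force: [1.7, -0.1, 0.9]
width: 40.4
```

```bash
python3 -c "
from h import *
plan(*wr(-132,-1),-26,-94.6); print(telemetry.read_state()['qpos'].round(3))
im=wboard('blue',14); cv2.imwrite('pics/w22.png',im[...,::-1])
im=wboard('blue',14)
"
```

```text
t21.32 p [485.6  -4.6  12. ] yaw -94.4 w 40.4 F [ 1.7 -0.1  0.9]
 delta [  2.2  -4.8 -38. ] rot [-0.5 -4.1 -0.2]
[-0.217  0.762  0.27   2.045 -0.447  0.466 -1.248]
blue rack c [-65.6  -2.2] yaw err deg -0.3 [97.0, 91.0]
blue rack c [-65.6  -2.3] yaw err deg -0.4 [96.9000015258789, 91.0]
```

View pics/w22.png

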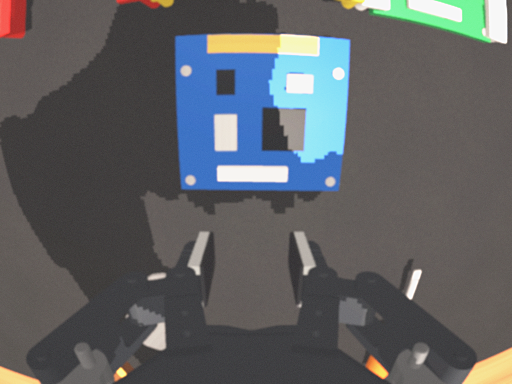

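```bash
python3 -c "
from h import *
c=get_calibration('wrist'); im,d=get_image('wrist')
cv2.imwrite('pics/w23.png',cv2.resize(im[0:60,100:420],None,fx=2.5,fy=5,interpolation=2)[...,::-1])
print(c['xyz'],rk(c['xyz']))
for z in (5,16): print(z,rk(toplane(c,[(350,4),(165,3)],z,True)).round(1).tolist())
"
```

```text
[573.25204281 -11.07831006 178.46808067] [[-46.70064677   4.19683282]]
5 [[1.3, -52.3], [0.3, 55.3]]
16 [[-1.7, -48.7], [-2.6, 52.0]]
```

View pics/w23.png

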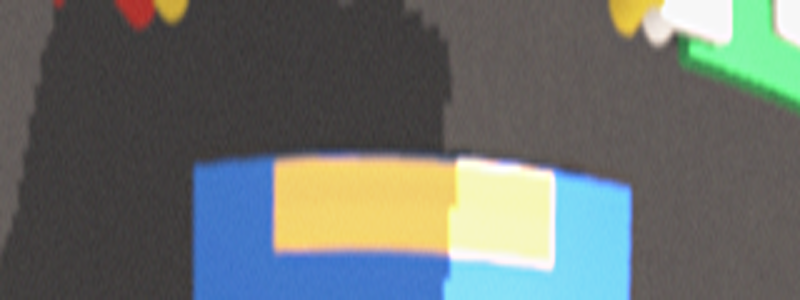

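Call:
arm_command(rot=[[0, 0, 0], [0, 0, -0.2], [0, 0, 0], [0, 0, 0]], slide=[[1, -2, -12], [1, -1, -12], [0, 0, -10], [0, 0, -4]], gripper=[40, 40, 40, 40])

```text
clock: 21.8
eef_pos: [484.8, -4.1, -27.2]
tool_rot: [3.07, 0.008, -1.642]
force: [0.3, -0.1, 0.0]
width: 40.2
```

```bash
python3 -c "
from h import *
s=telemetry.read_state(); print(rk(s['eef_pos']).round(1))
plan(*wr(-132,-1),-26,-94.6); print(s['qpos'].round(3))
im=wboard('blue',14)
"
```

```text
[[-135.4    4. ]]
t21.80 p [484.8  -4.1 -27.2] yaw -94.1 w 40.2 F [ 0.3 -0.1  0. ]
 delta [ 3.  -5.2  1.2] rot [-0.8 -4.  -0.6]
[-0.176  0.83   0.211  2.055 -0.476  0.378 -1.215]
blue rack c [-65.6  -2.2] yaw err deg -0.3 [96.69999694824219, 90.5999984741211]
```

Call:
arm_command(rot=[[-0.4, 0, -0.2], [-0.4, 0, 0], [0, 0, 0]], slide=[[0, -4, 0], [0, -3, 0.5], [5, 0, 0]], gripper=[40, 40, 40])

```text
clock: 22.1
eef_pos: [487.3, -11.8, -27.6]
tool_rot: [3.067, -0.007, -1.646]
force: [0.2, 1.4, 1.1]
width: 39.9
```

Call:
arm_command(rot=[[0, 0, 0], [0, 0, 0], [0, 0, 0]], slide=[[4, -0.1, 0], [4, 0.4, 0], [4, 0.4, 0]], gripper=[40, 40, 40])

```text
clock: 22.35
eef_pos: [501.1, -11.4, -26.7]
tool_rot: [3.068, -0.008, -1.646]
force: [-0.9, -0.7, -0.4]
width: 40.2
```

```bash
python3 -c "
from h import *
s=telemetry.read_state(); print(rk(s['eef_pos']).round(1))
plan(*wr(-132,-1),-26,-94.6); print(s['qpos'].round(3))
im=wboard('blue',14)
"
```

```text
[[-118.6   -1.9]]
t22.35 p [501.1 -11.4 -26.7] yaw -94.3 w 40.2 F [-0.9 -0.7 -0.4]
 delta [-13.3   2.    0.7] rot [ 0.1 -4.2 -0.3]
[-0.193  0.843  0.247  2.008 -0.462  0.421 -1.233]
blue rack c [-59.2  -0.7] yaw err deg 0.4 [96.80000305175781, 90.5999984741211]
```

Call:
arm_command(rot=[[0, -0.5, -0.1], [0, -0.5, -0.1], [0, -0.5, -0.1]], slide=[[4, 0, 0], [4, 0, 0], [4, 0, 0]], gripper=[40, 40, 40])

```text
clock: 22.65
eef_pos: [515.1, -10.7, -26.7]
tool_rot: [3.097, -0.005, -1.65]
force: [-1.4, -0.6, -0.6]
width: 39.8
```

```bash
python3 -c "
from h import *
s=telemetry.read_state(); print(rk(s['eef_pos']).round(1),s['force'].round(1))
plan(*wr(-132,-1),-26,-94.6)
im=wboard('blue',14); cv2.imwrite('pics/w24.png',im[...,::-1])
"
```

```text
[[-104.7   -0.2]] [-1.4 -0.6 -0.6]
t22.65 p [515.1 -10.7 -26.7] yaw -94.6 w 39.8 F [-1.4 -0.6 -0.6]
 delta [-27.3   1.4   0.7] rot [ 0.1 -2.6 -0. ]
blue rack c [-46.6   0.7] yaw err deg 0.1 [96.80000305175781, 90.69999694824219]
```

View pics/w24.png

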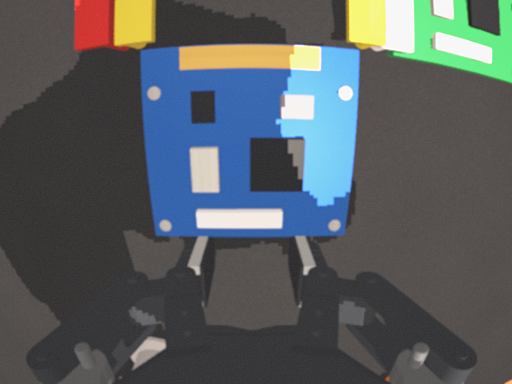

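Call:
arm_command(rot=[[0, -0.5, 0], [0, -0.5, 0], [0, -0.5, 0], [0, -0.5, 0]], slide=[[5, -0.5, 0], [5, -0.5, 0], [5, -0.5, 0], [5, -0.5, 0]], gripper=[40, 40, 40, 40])

```text
clock: 23.03
eef_pos: [536.5, -12.6, -26.7]
tool_rot: [3.135, -0.002, -1.65]
force: [-0.8, 1.3, -0.3]
width: 40.3
```

```bash
python3 -c "
from h import *
s=telemetry.read_state(); print(rk(s['eef_pos']).round(1),s['force'].round(1))
plan(*wr(-12,0),-26,-94.6)
im=wboard('blue',14); cv2.imwrite('pics/w25.png',im[...,::-1])
"
```

```text
[[-83.2  -0.3]] [-0.8  1.3 -0.3]
t23.03 p [536.5 -12.6 -26.7] yaw -94.6 w 40.3 F [-0.8  1.3 -0.3]
 delta [71.  -5.4  0.7] rot [ 0.1 -0.4 -0. ]
blue rack c [-26.7   0.4] yaw err deg 0.2 [96.80000305175781, 90.9000015258789]
```

View pics/w25.png

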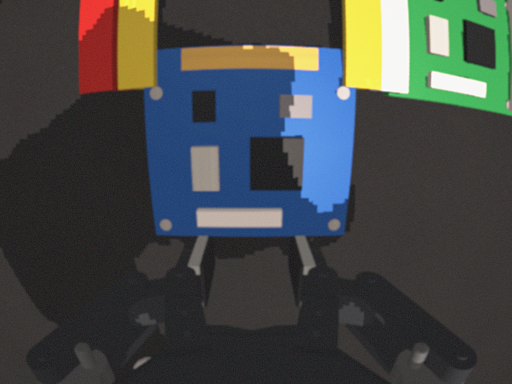

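Blue has entered the yellow bay, with its front edge about 18 mm in and equal overlap under both lips. I'll keep pushing.

Call:
arm_command(rot=[[0, 0, 0], [0, 0, 0], [0, 0, 0], [0, 0, 0], [0, 0, 0]], slide=[[7, -0.6, 0], [8, -0.6, 0], [8, -0.6, 0], [8, -0.6, 0], [8, -0.6, 0]], gripper=[40, 40, 40, 40, 40])

```text
clock: 23.5
eef_pos: [578.6, -16.2, -26.5]
tool_rot: [3.134, -0.002, -1.651]
force: [-0.7, -1.0, 0.2]
width: 39.8
```

Call:
arm_command(rot=[[0, 0, 0], [0, 0, 0], [0, 0, 0]], slide=[[7, -0.6, 0], [5, -0.4, 0], [4, -0.3, 0]], gripper=[40, 40, 40])

```text
clock: 23.75
eef_pos: [598.5, -17.8, -26.6]
tool_rot: [3.136, -0.002, -1.65]
force: [-2.2, 0.3, 1.2]
width: 40.0
```

```bash
python3 -c "
from h import *
s=telemetry.read_state(); print(rk(s['eef_pos']).round(1),s['force'].round(1))
plan(*wr(-12,0),-26,-94.6)
im,d=get_image('wrist'); cv2.imwrite('pics/w26.png',im[...,::-1])
"
```

```text
[[-21.   -0.4]] [-2.2  0.3  1.2]
t23.75 p [598.5 -17.8 -26.6] yaw -94.6 w 40.0 F [-2.2  0.3  1.2]
 delta [ 9.  -0.3  0.6] rot [ 0.1 -0.3 -0. ]
```

View pics/w26.png

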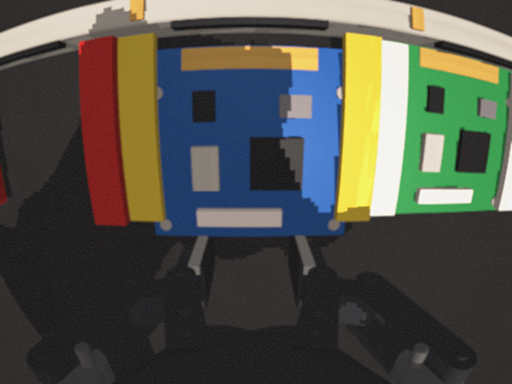

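Call:
arm_command(rot=[[0, 0, 0], [0, 0, 0]], slide=[[3, -0.2, 0], [3, -0.2, 0]], gripper=[40, 40])

```text
clock: 23.97
eef_pos: [604.9, -18.2, -26.6]
tool_rot: [3.136, -0.002, -1.65]
force: [-2.6, 0.2, 3.1]
width: 39.6
```

Call:
arm_command(rot=[[0, 0, 0]], slide=[[2, -0.2, 0]], gripper=[40])

```text
clock: 24.05
eef_pos: [606.8, -18.3, -26.6]
tool_rot: [3.135, -0.002, -1.65]
force: [-1.3, 0.5, 1.5]
width: 39.7
```

Call:
arm_command(rot=[[0, 0, 0]], slide=[[2, -0.2, 0]], gripper=[40])

```text
clock: 24.13
eef_pos: [607.1, -18.3, -26.7]
tool_rot: [3.132, -0.001, -1.65]
force: [-7.4, 0.3, 6.0]
width: 40.2
```

Call:
arm_command(rot=[[0, 0, 0]], slide=[[2, -0.2, 0]], gripper=[40])

```text
clock: 24.22
eef_pos: [606.9, -18.3, -26.8]
tool_rot: [3.127, -0.001, -1.65]
force: [-6.3, 0.5, 4.8]
width: 40.1
```

```bash
python3 -c "
from h import *
s=telemetry.read_state(); print(rk(s['eef_pos']).round(1),s['force'].round(1))
im,d=get_image('wrist'); cv2.imwrite('pics/w27.png',cv2.resize(im[0:260,60:400],None,fx=2.3,fy=2.3,interpolation=2)[...,::-1])
"
```

```text
[[-12.6  -0.3]] [-6.3  0.5  4.8]
```

View pics/w27.png

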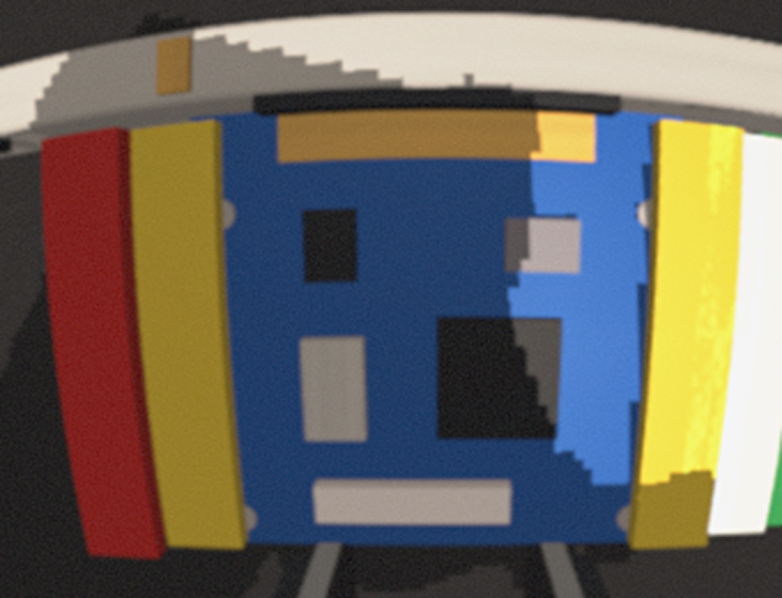

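The blue front edge is against the backplane and the back edge is flush with the mouth. I'll retreat and check both boards.

Call:
arm_command(rot=[[0, 0, 0], [0, 0, 0], [0, 0, 0], [0, 0, 0], [0, 0, 0]], slide=[[-12, 1, 0], [-12, 1, 10], [-8, 0, 35], [-10, -8, 36], [-10, -8, 36]], gripper=[40, 40, 40, 40, 40])

```text
clock: 24.68
eef_pos: [551.5, -30.2, 86.1]
tool_rot: [3.119, -0.001, -1.647]
force: [0.5, -0.9, 0.9]
width: 39.9
```

Call:
arm_command(rot=[[0, 0, 0], [0, 0, 0], [0, 0, 0], [0, 0, 0], [0, 0, 0]], slide=[[0, -10, 30], [0, -10, 20], [0, -10, 0], [0, 0, 0], [0, 0, 0]], gripper=[40, 40, 40, 40, 40])

```text
clock: 25.1
eef_pos: [556.7, -64.3, 147.3]
tool_rot: [3.138, -0.002, -1.65]
force: [-0.1, -0.2, -0.6]
width: 40.2
```

```bash
python3 -c "
from h import *
s=telemetry.read_state(); print(s['clock'],s['eef_pos'].round(1),s['force'].round(1))
c=get_calibration('wrist'); im,d=get_image('wrist'); np.save('pics/w28.npy',im); np.save('pics/w28c.npy',c,allow_pickle=True)
cv2.imwrite('pics/w28.png',im[...,::-1]); im=tb('green',8); cv2.imwrite('pics/t28.png',im[...,::-1]); tb('blue',14)
"
```

```text
25.1 [556.7 -64.3 147.3] [-0.1 -0.2 -0.6]
green top rack c [-327.9 -111.9] yaw err -17.8 [345.29998779296875, 116.5999984741211]
blue top rack c [40.5  4.9] yaw err -0.6 [87.5, 93.30000305175781]
```

View pics/w28.png

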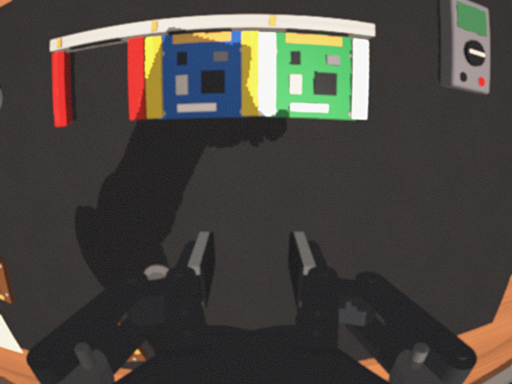

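View pics/t28.png

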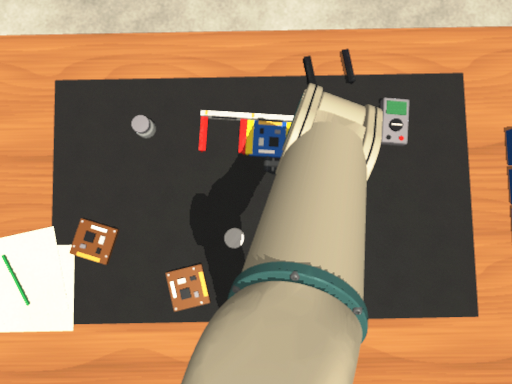

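```bash
python3 -c "
from h import *
im=np.load('pics/w28.npy'); c=np.load('pics/w28c.npy',allow_pickle=True).item()
cv2.imwrite('pics/w28b.png',cv2.resize(im[10:135,120:380],None,fx=3,fy=4,interpolation=2)[...,::-1])
hsv=cv2.cvtColor(im,cv2.COLOR_RGB2HSV)
for n,lo,hi,z,x0,x1 in (('blue',(98,90,40),(128,255,255),14,160,240),('green',(45,90,50),(80,255,255),8,278,352)):
  k=cv2.inRange(hsv,lo,hi); k[:, :x0]=0;k[:,x1:]=0;k[:15]=0;k[135:]=0
  k=cv2.morphologyEx(k,cv2.MORPH_CLOSE,np.ones((15,15)))
  ys=[];xs=range(x0+12,x1-12,4)
  E=np.array([[u,np.nonzero(k[:,u])[0].max()+.5] for u in xs],float); F=np.array([[u,np.nonzero(k[:,u])[0].min()-.5] for u in xs],float)
  e=rk(toplane(c,E,z,True)); f=rk(toplane(c,F,z,True)); 
  print(n,'back x',e[:,0].mean().round(1),'front x',f[:,0].mean().round(1),'slope back',np.polyfit(e[:,1],e[:,0],1)[0].round(3),'front',np.polyfit(f[:,1],f[:,0],1)[0].round(3))
"
```

```text
blue back x -2.1 front x 77.5 slope back 0.009 front 0.022
green back x -1.7 front x 77.9 slope back 0.016 front -0.009
```

View pics/w28b.png

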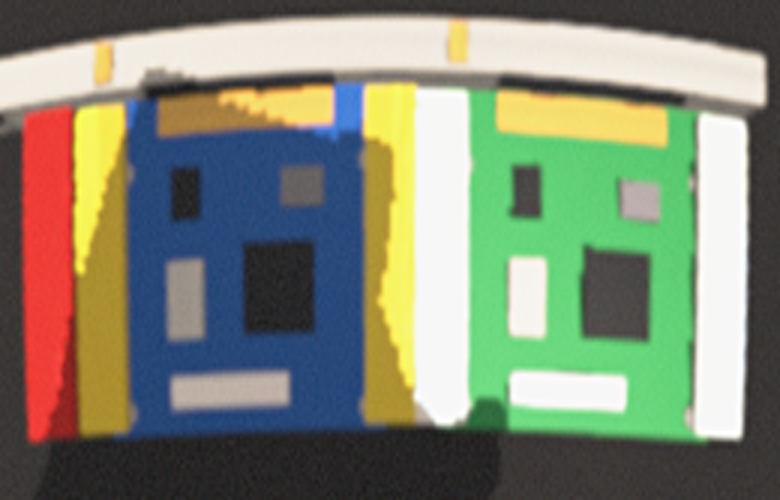

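Both back edges lie about 2 mm from the fitted mouth line, inside the tolerance. Both pushes ended on a firm stop at the backplane, and nothing is touching the robot, so I'm handing in.

```bash
python3 -c "
from h import *
s=telemetry.read_state(); print(s['clock'],s['force'].round(1)); print(ctrl.finish_job())"
```

```text
25.25 [-0.4  0.8 -0. ]
the job is handed in; nothing more can be done
None
```

I pushed the green board into the white bay and the blue board into the yellow bay, gold contacts first, and handed the job in at about 25 s. Both boards appear fully home. The red bay is empty, and the boards were only slid along the bench, never lifted.

**Last checks:**
- **Seating:** each push ended on a firm stop of about 7 N. The close-up pictures show both front edges against the backplane.
- **Lengthwise:** both back edges measured 1.7 to 2.1 mm short of my fitted mouth line. That is inside the 5 mm tolerance and about the camera accuracy.
- **Squareness:** the visible back-edge slopes were 0.009 rad (blue) and 0.016 rad (green), against a limit of 0.06.
- **Sideways:** I have no final sideways measurement. Just before and during entry, the boards were within about 1 mm of the bay centres.
- **Other objects:** the spool, jar, meter and screwdriver were not hit, and those visible in the last pictures looked unmoved. The screwdriver was hidden by the arm in the last top view.

**What disagreed:**
- **Fingertip height:** the fingertips sat about 32 mm above the reported TCP. Because of that, lowering them pressed on the bench once with about 57 N, under the 120 N wrist limit. I then pushed at TCP z of about -26 to -28 mm.
- **Final top view:** the arm hid the green board and part of the blue one, so the last checks rely mainly on the wrist camera.

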